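Set up the bench carving router and switch it on

ROBOT

A 6-joint arm with a two-finger parallel gripper is mounted at the origin on the work surface. World frame = base frame: x ahead of the robot, y to its left, z up, the work surface at z = 0. Lengths are in m, angles in rad, forces in N, time in s.
With the tool pointing down it reaches from about 0.35 to 0.85 m from the base axis. Payload 8.1 kg.
Tool frame: the origin (TCP) lies at the very end of the fingers, on their centre line; the grasp point (between the pads) lies robot.hold_point_z behind it (robot.hold_point_z is the distance from the TCP to the grasp point, in m); z points along the fingers, y is the direction in which the jaws open and shut (so a half turn about z gives the same grasp; the last joint's range is limited). The gripper opens to 93 mm and grips with 3 to 60 N. Pads are 15 mm wide; open, the fingers measure 128 mm over their backs; the gripper's body (75 mm by 188 mm) begins 65 mm behind the grasp point.
Start: joints at [-1.386, 0.13, 1.488, -0, 1.523, -0.085], TCP at [0.16, -0.578, 0.219] pointing down, gripper open.
Joint ranges: [-2.96, 2.96], [-0.89, 2.26], [0.02, 2.5], [-1.34, 4.48], [0, 2.73], [-2.66, 2.66]. Speed limits (rad/s): [2.39, 2.39, 2.79, 3.14, 3.14, 3.14].

INTERFACE

Orientations are given as a rotation vector (axis times angle).
In Python, from plant import robot, cams gives the robot as it stands. The module is installed in compiled form; this text tells all that it offers.
- The arm moves only by the tool step_arm, never from a script. Its argument "deltas" is a list of rows, each an object with "offset": the shift along the tool's x, y, z in cm, a list of three; "roll": the turn about the tool's z in rad. In form: [{"offset": [x, y, z], "roll": roll}, ...]. A call has 1 to 12 rows; each row shifts and turns the commanded pose from where the row before left it, along the tool's axes as they then stand; what a row does not reach is not made up. A row lasts 1/8 s, in which the tool goes at most 62.5 mm and 10.7 degrees, less where a joint would pass 70% of its speed; a pose out of reach is approached as far as the arm can. A call with a gripper value outside its range is refused whole. "fingers" is the finger opening in cm, from 0 to 9.3, set as the call begins (left out, the last holds). The fingers move at their own pace and stop on an object; "grip_force" is the grip in N (left out, the last holds). Time passes only in rows, so rows that do not move let the fingers close. It gives the time, the measured TCP pose, the force and the opening at its end, in the units of the state.
- robot.read_state(): the state, without advancing time (a new reading comes with each control period).
- cams.read_camera(name): name is "scene" or "top" or "wrist"; returns a dict with "pixels" (480x640x3 uint8, red, green, blue), "fx", "fy", "cx", "cy" (pixels), "extrinsics" (4x4, takes a point from world to camera coordinates). Camera axes: x right, y down, z forward; pixel columns grow to the right and rows downward; lengths in m; the calibration is good to about 2 mm. The wrist camera is an equidistant fisheye: a pixel r from the principal point sees the ray r / f radians off the axis. A picture is of the moment at which its call begins. There is no depth.
- robot.close_job(): hands the job in, once; it reports no verdict.
Trained networks look in a picture, given as the dict that the camera call returned (one of the last four; its "shot" number tells which), for a name from the list of things; names that differ only in an ending like _2 or _b are one class to them, and where a whole thing is asked for, a point or a joint stands for the part that bears it (a point fixed in the world has none). Each returns a list of dicts, best first, with "score" (0 to 1); they miss things now and then, are a little off and sometimes report something else, mostly with a low value. They report only what shows in the picture. A call takes as long as a camera call.
- cams.boxes_of(picture, thing): "xy" ([column, row] in pixels, amid what is visible of it).
- cams.silhouettes(picture, thing): "mask" (480x640 bool, what is visible of it) and "xy" ([column, row] in pixels, amid what is visible of it).
- cams.pinpoint(picture, thing): "xy" ([column, row] in pixels: a listed point, or the origin of a listed thing).
The state is a dict: "t": time; "q": joint angles; "dq": joint speeds; "joint_torque": joint torques, N m; "tool_pos": TCP position; "orientation": TCP orientation; "force": force on the tool from outside, world axes, zero at the start; "wrist_torque": the same for the moment, N m; "opening": finger opening in m.
Only numpy, scipy, OpenCV 4.12 (cv2) and the standard library are available. Lean on these libraries where they do the work, as an engineer would, in place of code of your own. Each camera call takes 0.05 s, during which the arm holds its last target. There are 200 camera calls.

TASK

Get the carving router ready: first clear the chisel off its bed and lay it flat in the tool tray, then lay every wooden blank flat on its underside in a lane of the bed, one to a lane, lengthwise. Then throw the clamp lever away from you into the marked notch, not past it, and only after that push the key fully home in the key switch and turn it clockwise to on, leaving the key in. Leave everything else on the bench where it is.

Things in the scene. Friction and masses are not known exactly. Their poses are not given: they have to be found in the camera images.
- machine: Carving router: grey base, bed at its near end, gantry (160 mm high) 255 mm beyond. Origin: under the bed's centre at table height; x away from the robot along the lanes, y left. Bed floor 20 mm up, three open-topped lanes each 150 (x) by 62 mm (y), bounded by fences 10 mm high (tops 30 mm above the table; 14 mm thick between lanes).
- lane_left (a point): Centre of the floor of the left lane (machine y +76 mm), 20 mm above the table; axes as the machine's, the lane runs along x.
- lane_mid (a point): Centre of the floor of the middle lane; axes as the machine's.
- lane_right (a point): Centre of the floor of the right lane (machine y -76 mm); axes as the machine's.
- clamp_lever (a joint): Clamp lever behind the bed, right of its middle: steel rod, black knob. Value = lean from vertical, rad, + away from the robot (machine +x); stops at -0.6, +0.6. Starts at -0.5 to -0.3, stays where left (friction, about 2.5 N at the knob). The notch, the gap between two pairs of steel teeth on the arcs beside the rod, is at +0.3, short of the far stop.
- lever_knob (a point): Centre of the lever's black knob: a cylinder 26 mm in diameter and 30 mm long lying along machine y, 80 mm from the pivot. It can be pinched from above on its two end faces, which lets it pivot in the grip as it swings.
- lever_pivot (a point): Pivot of the clamp lever, 30 mm above the table; its axis is machine y.
- notch (a point): Where the knob's centre is when the lever is in the marked notch (lean +0.3).
- switch (a joint): Key switch: dark square barrel (44 mm) on the grey switch box (100 x 90 x 40 mm). 0 = off (start), grows clockwise seen from above to its stop at 1.25 rad = on; white marks on the box show both. Stays where left (friction 0.04 N m).
- keyhole (a point): Centre of the slot's mouth on top of the barrel, 76 mm above the table, on the turning axis. Fixed to the box: with the switch off the slot (27 x 11 mm, 36 mm deep) has its long side along this point's x; z is up.
- key: Loose key, upright and home in a slot like the switch's in a fixed wooden block (70 x 70 x 46 mm). Origin: centre of blade's lower end; z up, x width, y thickness. Blade 24 x 8 mm, 34 long, last 6 mm 17 x 4; black bow 50 x 14 mm from z 34 to 80. Home: bow rests on the rim. Same either way round. Blade has 1.5 mm play each side: turns about 0.12 rad before the barrel follows.
- chisel: Flat chisel lying across the bed's fences, about along machine y. 220 mm long, 140 g, flat underside. Origin: middle of its length, on the underside; x along it to the blade's end. Wooden handle x -110 to 0, 26 mm wide (y), 24 high; steel blade x 0 to 110, 20 wide, 5 thick. Centre of mass about x -38 mm.
- tool_tray: Low dark wooden tray, 270 mm (x) by 120 mm (y), walls 6 mm thick, rim 18 mm above the table, floor 6 mm. Origin at table height under its centre. Fixed.
- blank1: Wooden carving blank (two or three of the four are there; all alike): block 84 mm (x) by 40 mm (y) by 45 mm high with a tenon 22 mm square and 22 mm long on its +x end at mid height, 120 g. Origin: centre of the block's underside, z up.
- blank2: Wooden carving blank (two or three of the four are there; all alike): block 84 mm (x) by 40 mm (y) by 45 mm high with a tenon 22 mm square and 22 mm long on its +x end at mid height, 120 g. Origin: centre of the block's underside, z up.
- blank3: Wooden carving blank (two or three of the four are there; all alike): block 84 mm (x) by 40 mm (y) by 45 mm high with a tenon 22 mm square and 22 mm long on its +x end at mid height, 120 g. Origin: centre of the block's underside, z up.
- blank4: Wooden carving blank (two or three of the four are there; all alike): block 84 mm (x) by 40 mm (y) by 45 mm high with a tenon 22 mm square and 22 mm long on its +x end at mid height, 120 g. Origin: centre of the block's underside, z up.
- glue: Glue bottle, a bystander; origin at the centre of its underside.
- bowl: Blue bowl, a bystander; origin at the centre of its underside.
- sanding_block: Cork sanding block, a bystander; origin at the centre of its underside.
- rasp: Long wood-handled tool (screwdriver shape), a bystander; origin at the centre of its underside.
- tape: Tape measure, a bystander; origin at the centre of its underside.
- mallet_head: Carver's mallet standing on its head, a bystander; origin at the centre of its underside.
- offcut: Thin board offcut, a bystander; origin at the centre of its underside.

How it is judged:
By the outcome, as a careful person would: the job done as asked, in the order asked, and still so for the second after the job is handed in, with the robot touching nothing.
Of blank1, blank2, blank3, blank4 only 2 to 3 are there at a start; the rules pass over those that are not, and their reading is None.
At some moment in a run one of blank1, blank2, blank3, blank4 may be knocked a few centimetres aside while the robot is not near it.
It also fails if it takes over 208 s, if anything falls off the work surface, if the arm or the gripper's body presses on something with over 40 N, if the wrist force passes 120 N, or if a joint passes its speed limit or range.

## Working session

There is one attempt and no reset: what is moved stays moved. The work goes in short steps, Python scripts to look and compute and a tool call to move; the robot and the scene stay as the last step left them, time stands still between calls to the robot, and variables do not carry over. Pictures are saved under pics/ and viewed, about 12 in all and at most 16, crops included, and the job is handed in when it is done.

Besides the shell and the picture viewer there is one more tool, called after "Call:" by a JSON object that holds its "api" and its "payload". step_arm: Moves the arm, as the interface text tells. Its arguments: {"type":"object","properties":{"deltas":{"type":"array"},"fingers":{"type":"number"},"grip_force":{"type":"number"}},"required":["deltas"]}

```bash
mkdir -p pics; cat > h.py <<'E'
import numpy as np, cv2, json
from plant import robot, cams
from scipy.spatial.transform import Rotation as R
def shot(n): return cams.read_camera(n)
def save(p,name,crop=None,scale=1):
    im=p["pixels"][:,:,::-1]
    if crop: im=im[crop[1]:crop[3],crop[0]:crop[2]]
    if scale!=1: im=cv2.resize(im,None,fx=scale,fy=scale,interpolation=cv2.INTER_CUBIC)
    cv2.imwrite("pics/"+name,im)
def ray(p,xy,fish=False):
    E=np.array(p["extrinsics"]); u=(xy[0]-p["cx"])/p["fx"]; v=(xy[1]-p["cy"])/p["fy"]
    if fish:
        r=np.hypot(u,v); d=np.array([u/r*np.sin(r),v/r*np.sin(r),np.cos(r)]) if r>1e-9 else np.array([0,0,1.])
    else: d=np.array([u,v,1.])
    Rm=E[:3,:3]; o=-Rm.T@E[:3,3]; d=Rm.T@d
    return o,d/np.linalg.norm(d)
def atz(p,xy,z,fish=False):
    o,d=ray(p,xy,fish); return o+d*(z-o[2])/d[2]
def proj(p,X,fish=False):
    E=np.array(p["extrinsics"]); c=E[:3,:3]@np.array(X)+E[:3,3]
    if fish:
        r=np.hypot(c[0],c[1]); th=np.arctan2(r,c[2]); s=th/max(r,1e-9)
        return np.array([p["cx"]+p["fx"]*c[0]*s,p["cy"]+p["fy"]*c[1]*s])
    return np.array([p["cx"]+p["fx"]*c[0]/c[2],p["cy"]+p["fy"]*c[1]/c[2]])
def tri(p1,a,p2,b,f1=False,f2=False):
    o1,d1=ray(p1,a,f1);o2,d2=ray(p2,b,f2)
    A=np.zeros((3,3));B=np.zeros(3)
    for o,d in((o1,d1),(o2,d2)):
        P=np.eye(3)-np.outer(d,d);A+=P;B+=P@o
    return np.linalg.solve(A,B)
def go(x,y,z,yaw=None):
    """tool-frame offset cm to world target; tool y axis world angle yaw (mod pi)"""
    s=robot.read_state(); M=R.from_rotvec(s["orientation"]).as_matrix()
    d=M.T@(np.array([x,y,z])-s["tool_pos"])*100
    r=0
    if yaw is not None:
        # tool z down: roll +r turns world heading by -r
        cur=np.arctan2(M[1,1],M[0,1]); e=(yaw-cur+np.pi/2)%np.pi-np.pi/2; r=-e
    print("offset",d.round(2),"roll",round(r,3),"q6",s["q"][5].__round__(2))
E
cat > l.py <<'E'
from h import *
s=robot.read_state();print(s["t"],s["tool_pos"],robot.hold_point_z,R.from_rotvec(s["orientation"]).as_matrix().round(2).tolist())
P={n:shot(n) for n in("scene","top")}
for n in P:
    p=P[n];save(p,n+"0.png");E=np.array(p["extrinsics"]);print(n,p["fx"],p["cx"],p["cy"],(-E[:3,:3].T@E[:3,3]).round(3))
for t in "machine lane_left lane_mid lane_right lever_knob lever_pivot notch keyhole switch key chisel tool_tray blank1 glue bowl sanding_block rasp tape mallet_head offcut".split():
    for n in P:
        p=P[n]; print(t,n,[(np.round(d["xy"]).astype(int).tolist(),round(d["score"],2),atz(p,d["xy"],0.02 if 'lane' in t else 0.076 if t=='keyhole' else 0.03 if 'pivot' in t else .105 if t in('notch','lever_knob') else 0)[:2].round(3).tolist()) for d in cams.pinpoint(p,t)[:5]])
E
python3 l.py
```

```text
0.0 [ 0.15984082 -0.57772759  0.21758681] 0.0188 [[0.96, 0.27, -0.0], [0.27, -0.96, 0.0], [0.0, -0.0, -1.0]]
scene 555.1335487182121 318.2898550354354 224.42187696317393 [1.081 0.659 1.075]
top 508.9015364031988 321.3654850899221 254.3352843664216 [ 0.305 -0.067  1.376]
machine scene [([338, 273], 0.56, [0.535, -0.003])]
machine top [([300, 253], 0.74, [0.543, 0.0])]
lane_left scene [([359, 290], 0.95, [0.537, 0.08])]
lane_left top [([273, 251], 0.64, [0.547, 0.071])]
lane_mid scene [([335, 268], 0.81, [0.541, -0.005])]
lane_mid top [([299, 252], 0.97, [0.542, 0.001]), ([398, 185], 0.25, [0.721, -0.276])]
lane_right scene []
lane_right top [([328, 250], 0.63, [0.545, -0.075]), ([147, 203], 0.17, [0.692, 0.418])]
lever_knob scene [([286, 249], 0.81, [0.64, -0.066])]
lever_knob top [([320, 208], 0.71, [0.641, -0.06])]
lever_pivot scene [([276, 279], 0.96, [0.678, -0.06])]
lever_pivot top [([325, 204], 0.56, [0.67, -0.071])]
notch scene [([270, 258], 0.81, [0.683, -0.066])]
notch top [([319, 184], 0.65, [0.703, -0.057])]
keyhole scene [([392, 335], 0.72, [0.584, 0.242]), ([349, 261], 0.
[... 249 characters left out ...]
"]).astype(int).tolist(),round(d["score"],2),atz(p,d["xy"],0.02 if 'lane' in t else 0.076 if t=='keyhole' else 0.03 if 'pivot' in t else .105 if t in('notch','lever_knob') else 0)[:2].round(3).tolist()) for d in cams.pinpoint(p,t)[:5]])
                                                                                                                                                                                                                                                          ~~~~~~~~~~~~~^^^^^
ValueError: it knows: blank, bowl, chisel, glue, key, keyhole, lane_left, lane_mid, lane_right, lever_knob, lever_pivot, machine, mallet_head, notch, offcut, rasp, sanding_block, tape, tool_tray
```

```bash
cat > l2.py <<'E'
from h import *
P={n:shot(n) for n in("scene","top")}
for t in "key chisel tool_tray blank".split():
    for n in P:
        p=P[n]; print(t,n,[(np.round(d["xy"]).astype(int).tolist(),round(d["score"],2),atz(p,d["xy"],.012 if t=='key' else 0.03 if t=='chisel' else 0)[:2].round(3).tolist()) for d in cams.pinpoint(p,t)[:5]])
print(robot.read_state()["t"])
E
python3 l2.py
```

```text
key scene [([430, 320], 0.73, [0.458, 0.239]), ([268, 257], 0.63, [0.648, -0.14])]
key top [([213, 284], 0.74, [0.463, 0.236])]
chisel scene [([348, 263], 0.63, [0.51, 0.008])]
chisel top [([296, 262], 0.63, [0.512, 0.01]), ([320, 208], 0.42, [0.66, -0.059])]
tool_tray scene [([476, 392], 0.55, [0.5, 0.417])]
tool_tray top [([146, 272], 0.6, [0.503, 0.422]), ([189, 187], 0.16, [0.741, 0.309])]
blank scene [([307, 206], 0.97, [0.456, -0.238]), ([291, 176], 0.95, [0.42, -0.369]), ([416, 263], 0.63, [0.358, 0.09]), ([287, 248], 0.57, [0.587, -0.146])]
blank top [([438, 290], 0.66, [0.429, -0.37]), ([390, 283], 0.57, [0.452, -0.241])]
1.4
```

View pics/scene0.png

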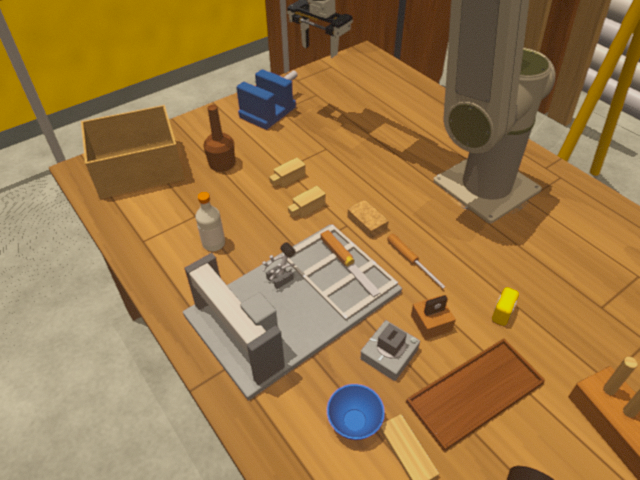

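View pics/top0.png

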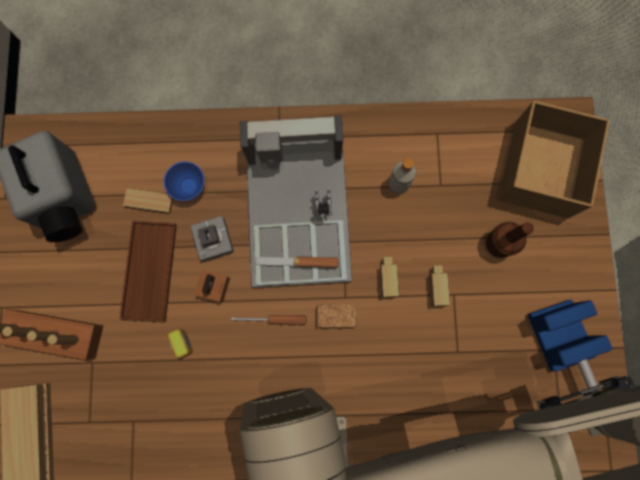

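```bash
cat > l3.py <<'E'
from h import *
p=shot("top")
def box(t,z,k=3):
    for d in cams.silhouettes(p,t)[:k]:
        m=d["mask"].astype(np.uint8); c=max(cv2.findContours(m,0,2)[0],key=cv2.contourArea).reshape(-1,2).astype(float)
        w=np.array([atz(p,q,z)[:2] for q in c],np.float32)
        (cx,cy),(a,b),_=r=cv2.minAreaRect(w); B=cv2.boxPoints(r); e=max((B[1]-B[0],B[2]-B[1]),key=np.linalg.norm)
        print(t,round(d["score"],2),"c",round(cx,3),round(cy,3),"sz",round(a,3),round(b,3),"yaw",round(float(np.arctan2(e[1],e[0]))%np.pi,3))
box("chisel",.04);box("tool_tray",.018);box("blank",.04,4);box("machine",.02);box("key",.08);box("keyhole",.06)
go(.511,-.02,.2,0)
# fence outer corners guess
print(robot.read_state()["t"])
E
python3 l3.py; python3 -c "
from h import *
im=cv2.imread('pics/top0.png')[110:310,190:450]; cv2.imwrite('pics/topc.png',cv2.resize(im,None,fx=3,fy=3,interpolation=2))"
```

```text
chisel 0.95 c 0.515 0.007 sz 0.219 0.031 yaw 1.501
tool_tray 0.96 c 0.505 0.41 sz 0.125 0.27 yaw 3.05
blank 0.72 c 0.514 0.006 sz 0.216 0.028 yaw 1.509
blank 0.71 c 0.437 -0.364 sz 0.106 0.052 yaw 0.032
blank 0.66 c 0.465 -0.234 sz 0.107 0.049 yaw 0.019
blank 0.49 c 0.684 0.011 sz 0.468 0.284 yaw 0.023
machine 0.21 c 0.752 0.319 sz 0.115 0.11 yaw 1.54
key 0.7 c 0.674 0.008 sz 0.454 0.276 yaw 0.032
key 0.53 c 0.454 0.234 sz 0.025 0.051 yaw 2.858
key 0.49 c 0.366 -0.093 sz 0.094 0.058 yaw 1.542
keyhole 0.93 c 0.579 0.23 sz 0.103 0.091 yaw 0.282
offset [ 48.71 -44.45   1.86] roll -1.301 q6 -0.09
1.75
```

View pics/topc.png

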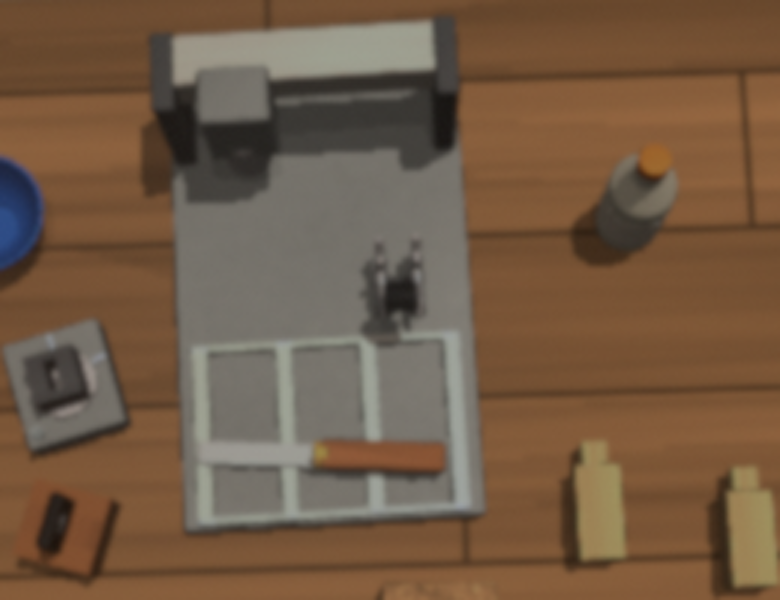

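Call:
{"api": "step_arm", "payload": {"deltas": [{"offset":[4.4,-4.0,0.2],"roll":0},{"offset":[4.4,-4.0,0.2],"roll":0},{"offset":[4.4,-4.0,0.2],"roll":0},{"offset":[4.4,-4.0,0.2],"roll":0},{"offset":[4.4,-4.0,0.2],"roll":0},{"offset":[4.4,-4.0,0.2],"roll":0},{"offset":[4.4,-4.0,0.2],"roll":0},{"offset":[4.4,-4.0,0.2],"roll":0},{"offset":[4.4,-4.0,0.2],"roll":0},{"offset":[4.4,-4.0,0.2],"roll":0},{"offset":[4.4,-4.0,0],"roll":0}], "fingers": 6, "grip_force": 25}}

```text
t: 3.12
tool_pos: [0.51, -0.0234, 0.1988]
orientation: [3.113, 0.423, 0.001]
force: [-0.1, -1.0, 0.1]
opening: 0.0602
```

Call:
{"api": "step_arm", "payload": {"deltas": [{"offset":[0,0,0.5],"roll":-0.18},{"offset":[0,0,0.5],"roll":-0.18},{"offset":[0,0,0.5],"roll":-0.18},{"offset":[0,0,0.5],"roll":-0.18},{"offset":[0,0,0.5],"roll":-0.18},{"offset":[0,0,0.5],"roll":-0.18},{"offset":[0,0,0],"roll":-0.18},{"offset":[0,0,0],"roll":0},{"offset":[0,0,0],"roll":0}]}}

```text
t: 4.25
tool_pos: [0.5093, -0.0252, 0.1688]
orientation: [2.271, 2.171, 0.0]
force: [-0.3, -0.5, -0.5]
opening: 0.0601
```

```bash
cat > l4.py <<'E'
from h import *
c=np.array([[195,525],[193,347],[458,332],[470,515]])/3+[190,110]-.33
class Q(dict):pass
s=robot.read_state();print(s["t"],s["tool_pos"],s["q"].round(2) if hasattr(s["q"],'round') else s["q"],s["force"])
p=shot("top");w=shot("wrist");save(w,"w1.png")
W=np.array([atz(p,q,.03)[:2] for q in c]);print(W.round(3),W.mean(0))
for t in("chisel","lane_mid","lane_left","lane_right","lever_knob"):
    for d in cams.pinpoint(w,t)[:2]:print(t,np.round(d["xy"]),round(d["score"],2),atz(w,d["xy"],{"chisel":.03,"lever_knob":.104}.get(t,.02),True).round(3))
for d in cams.silhouettes(w,"chisel")[:1]:
    m=d["mask"].astype(np.uint8); c=max(cv2.findContours(m,0,2)[0],key=cv2.contourArea).reshape(-1,2).astype(float)
    q=np.array([atz(w,x,.045,True)[:2] for x in c],np.float32);r=cv2.minAreaRect(q);print(r,cv2.boxPoints(r))
go(.511,-.02,.1,-.04)
E
python3 l4.py
```

```text
4.25 [ 0.50925134 -0.02522836  0.16879344] [-0.15 -0.09  1.8   0.    1.43 -0.1 ] [-0.34307597 -0.51089261 -0.47151542]
[[ 0.456  0.121]
 [ 0.617  0.122]
 [ 0.624 -0.118]
 [ 0.457 -0.123]] [5.38560974e-01 5.33409561e-04]
chisel [327. 184.] 0.66 [0.513 0.009 0.03 ]
lane_mid [357. 189.] 0.84 [0.539 0.002 0.02 ]
lane_right [362. 275.] 0.69 [ 0.542 -0.076  0.02 ]
lever_knob [499. 293.] 0.69 [ 0.637 -0.063  0.104]
((0.5131290555000305, 0.00627223402261734), (0.22070050239562988, 0.027971388772130013), 86.8625717163086) [[ 0.49312472 -0.10314716]
 [ 0.52105415 -0.10467806]
 [ 0.5331334   0.11569163]
 [ 0.50520396  0.11722253]]
offset [0.53 0.16 6.86] roll -0.002 q6 -0.11
```

View pics/w1.png

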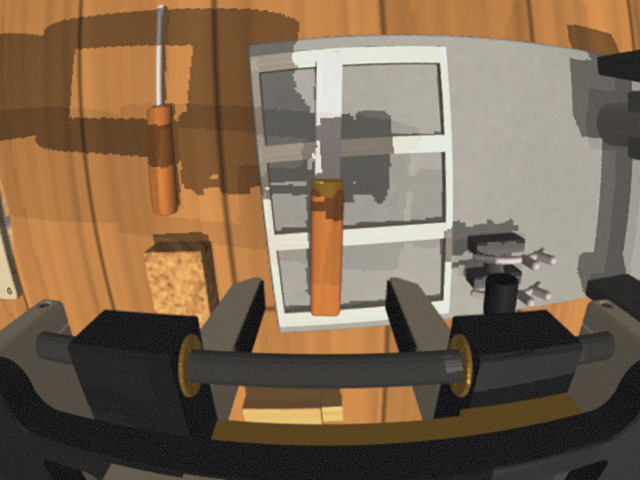

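Call:
{"api": "step_arm", "payload": {"deltas": [{"offset":[0.3,0.2,4.5],"roll":0.01},{"offset":[0,0,4.5],"roll":0},{"offset":[0,0,3.5],"roll":0},{"offset":[0,0,1.2],"roll":0},{"offset":[0,0,0],"roll":0}]}}

```text
t: 5.28
tool_pos: [0.5113, -0.0223, 0.0317]
orientation: [-2.277, -2.164, 0.001]
force: [0.1, 0.1, 0.4]
opening: 0.0604
```

Call:
{"api": "step_arm", "payload": {"deltas": [{"offset":[0,0,0],"roll":0},{"offset":[0,0,0],"roll":0},{"offset":[0,0,0],"roll":0},{"offset":[0,0,0],"roll":0},{"offset":[0,0,0],"roll":0}], "fingers": 0, "grip_force": 30}}

```text
t: 5.9
tool_pos: [0.5114, -0.0223, 0.0319]
orientation: [2.277, 2.164, 0.0]
force: [-0.8, 0.4, 3.3]
opening: 0.0255
```

Call:
{"api": "step_arm", "payload": {"deltas": [{"offset":[0,0,-2],"roll":0},{"offset":[0,0,-5],"roll":0},{"offset":[0,0,-5],"roll":0},{"offset":[0,0,0],"roll":0}]}}

```text
t: 6.4
tool_pos: [0.5144, -0.0227, 0.1565]
orientation: [2.273, 2.159, 0.008]
force: [0.5, 0.2, -1.3]
opening: 0.0257
```

```bash
cat > l5.py <<'E'
from h import *
s=robot.read_state();print(s["t"],s["tool_pos"],s["q"],s["force"],s["opening"])
w=shot("wrist")
for d in cams.silhouettes(w,"chisel")[:1]:
    m=d["mask"].astype(np.uint8); c=max(cv2.findContours(m,0,2)[0],key=cv2.contourArea).reshape(-1,2).astype(float)
    z=s["tool_pos"][2]+.012;q=np.array([atz(w,x,z,True)[:2] for x in c],np.float32);r=cv2.minAreaRect(q);print(r,cv2.boxPoints(r).round(3).tolist())
for d in cams.pinpoint(w,"chisel")[:2]:print(np.round(d["xy"]),round(d["score"],2),atz(w,d["xy"],s["tool_pos"][2]-.002,True).round(3))
save(w,"w2.png")
go(.505,.415,.15,1.45)
E
python3 l5.py
```

```text
6.4 [ 0.51441097 -0.02272055  0.15651123] [-1.43754607e-01 -7.16886387e-02  1.80867371e+00  2.23807358e-05
  1.39609759e+00 -9.27494250e-02] [ 0.50640906  0.19881395 -1.34212036] 0.025691904145443537
((0.5184788107872009, 0.03169138357043266), (0.16137388348579407, 0.027501674368977547), 86.58773803710938) [[0.5, -0.04800000041723251], [0.5270000100135803, -0.05000000074505806], [0.5370000004768372, 0.11100000143051147], [0.5099999904632568, 0.11299999803304672]]
[324. 234.] 0.63 [0.517 0.008 0.155]
offset [ 4.363e+01 -2.760e+00  3.000e-02] roll -1.501 q6 -0.09
```

Call:
{"api": "step_arm", "payload": {"deltas": [{"offset":[5.5,-0.1,0],"roll":0},{"offset":[5.5,-0.1,0],"roll":0},{"offset":[5.5,-0.1,0],"roll":0},{"offset":[5.5,0,0],"roll":0},{"offset":[5.5,0,0],"roll":0},{"offset":[5.5,-0.1,0],"roll":0},{"offset":[5.5,-0.1,0],"roll":0},{"offset":[5.2,0,0],"roll":0}]}}

```text
t: 7.55
tool_pos: [0.527, 0.4154, 0.1483]
orientation: [-2.276, -2.164, 0.007]
force: [0.3, 0.1, -2.3]
opening: 0.0256
```

Call:
{"api": "step_arm", "payload": {"deltas": [{"offset":[0,0,0.8],"roll":-0.17},{"offset":[0,0,0.8],"roll":-0.17},{"offset":[0,0,0.8],"roll":-0.17},{"offset":[0,0,0.8],"roll":-0.17},{"offset":[0,0,0.8],"roll":-0.17},{"offset":[0,0,0.8],"roll":-0.17},{"offset":[0,0,0.5],"roll":-0.17},{"offset":[0,0,0],"roll":-0.17},{"offset":[0,0,0],"roll":-0.17},{"offset":[0,0,0],"roll":0}]}}

```text
t: 8.8
tool_pos: [0.5271, 0.4134, 0.0957]
orientation: [-0.146, -3.135, 0.004]
force: [0.5, -0.0, -1.9]
opening: 0.0261
```

```bash
cat > l6.py <<'E'
from h import *
s=robot.read_state();print(s["t"],s["tool_pos"],s["q"],s["force"],s["opening"])
w=shot("wrist");p=shot("top");save(w,"w3.png")
for n,P,z,f in(("w",w,.018,True),("t",p,.018,False)):
  for d in cams.silhouettes(P,"tool_tray")[:1]:
    m=d["mask"].astype(np.uint8); c=max(cv2.findContours(m,0,2)[0],key=cv2.contourArea).reshape(-1,2).astype(float)
    q=np.array([atz(P,x,z,f)[:2] for x in c],np.float32);r=cv2.minAreaRect(q);print(n,d["score"],r,cv2.boxPoints(r).round(3).tolist())
  for d in cams.pinpoint(P,"tool_tray")[:1]:print(n,d["xy"],atz(P,d["xy"],0,f))
go(.533,.414,.011,1.48)
E
python3 l6.py
```

```text
8.8 [0.52710248 0.4134328  0.09572076] [ 5.88629809e-01  4.01667675e-01  1.39628846e+00 -1.59977505e-05
  1.34806594e+00 -8.89320229e-01] [ 0.54842585 -0.04569065 -1.94647506] 0.026140528971198354
w 0.71 ((0.4742487668991089, 0.3807655870914459), (0.04648343101143837, 0.21277520060539246), 84.44644927978516) [[0.3659999966621399, 0.36800000071525574], [0.578000009059906, 0.34700000286102295], [0.5820000171661377, 0.39399999380111694], [0.3709999918937683, 0.414000004529953]]
t 0.61 ((0.6909153461456299, 0.0108090341091156), (0.47630181908607483, 0.2895052134990692), 1.9807699918746948) [[0.4480000138282776, 0.1469999998807907], [0.4580000042915344, -0.1420000046491623], [0.9340000152587891, -0.12600000202655792], [0.9240000247955322, 0.164000004529953]]
t [148.7, 271.8] [0.50288872 0.41526695 0.        ]
offset [-0.46  0.01  8.73] roll -0.003 q6 -0.89
```

View pics/w3.png

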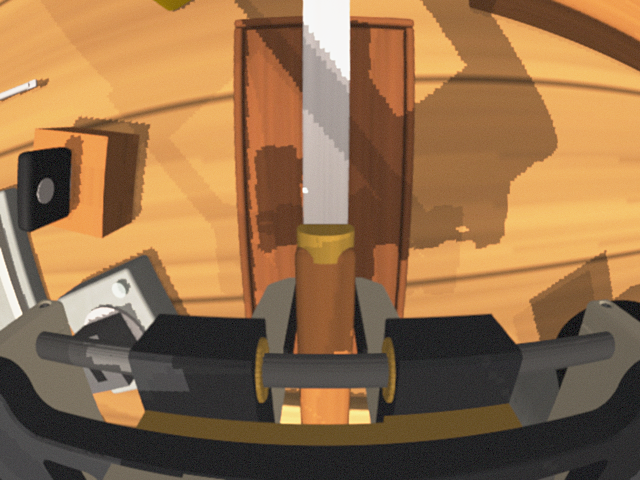

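Call:
{"api": "step_arm", "payload": {"deltas": [{"offset":[-0.5,0,3.0],"roll":0},{"offset":[0,0,3.0],"roll":0},{"offset":[0,0,1.5],"roll":0},{"offset":[0,0,0.8],"roll":0},{"offset":[0,0,0.3],"roll":0},{"offset":[0,0,0],"roll":0}]}}

```text
t: 9.85
tool_pos: [0.5341, 0.4144, 0.0136]
orientation: [0.144, 3.137, 0.001]
force: [-0.5, 0.1, -1.2]
opening: 0.0259
```

Call:
{"api": "step_arm", "payload": {"deltas": [{"offset":[0,0,0.3],"roll":0},{"offset":[0,0,0.2],"roll":0},{"offset":[0,0,0],"roll":0}]}}

```text
t: 10.22
tool_pos: [0.5338, 0.4141, 0.008]
orientation: [0.144, 3.138, 0.001]
force: [0.5, 0.3, -1.4]
opening: 0.0256
```

Call:
{"api": "step_arm", "payload": {"deltas": [{"offset":[0,0,0],"roll":0},{"offset":[0,0,0],"roll":0},{"offset":[0,0,0],"roll":0}], "fingers": 4.5}}

```text
t: 10.6
tool_pos: [0.5336, 0.4139, 0.0077]
orientation: [0.144, 3.138, 0.0]
force: [0.3, -0.6, -0.5]
opening: 0.0445
```

Call:
{"api": "step_arm", "payload": {"deltas": [{"offset":[0,0,-3],"roll":0},{"offset":[0,0,-5],"roll":0},{"offset":[0,0,-6],"roll":0},{"offset":[0,0,-5],"roll":0},{"offset":[0,0,0],"roll":0}]}}

```text
t: 11.22
tool_pos: [0.5363, 0.4158, 0.2048]
orientation: [0.144, 3.129, 0.01]
force: [0.2, -0.4, 0.4]
opening: 0.0446
```

```bash
cat > l7.py <<'E'
from h import *
s=robot.read_state();print(s["t"],s["tool_pos"],s["q"])
w=shot("wrist");save(w,"w4.png")
for t,z in(("chisel",.006),("tool_tray",0),("key",.012),("keyhole",.076)):
  for d in cams.pinpoint(w,t)[:2]:print(t,d["score"],d["xy"],atz(w,d["xy"],z,True))
p=shot("top")
for d in cams.pinpoint(p,"blank")[:4]:print(d["score"],d["xy"],atz(p,d["xy"],0))
for d in cams.silhouettes(p,"blank")[:4]:
    m=d["mask"].astype(np.uint8); c=max(cv2.findContours(m,0,2)[0],key=cv2.contourArea).reshape(-1,2).astype(float)
    q=np.array([atz(p,x,.045)[:2] for x in c],np.float32);r=cv2.minAreaRect(q);print(d["score"],r)
go(.45,-.24,.19,1.57+.03)
E
python3 l7.py
```

```text
11.225 [0.53630689 0.41579819 0.204797  ] [ 5.83974312e-01  3.37300437e-01  1.27438477e+00  4.58433269e-06
  1.51902597e+00 -8.95043846e-01]
chisel 0.79 [322.0, 174.0] [0.5031369  0.41777516 0.006     ]
tool_tray 0.73 [320.2, 176.1] [0.50583493 0.41571875 0.        ]
tool_tray 0.36 [10.7, 334.4] [ 0.68541725 -0.09957023  0.        ]
key 0.69 [146.9, 149.4] [0.45539675 0.24112202 0.012     ]
keyhole 0.77 [145.4, 292.3] [0.58547651 0.2420215  0.076     ]
0.91 [435.8, 289.6] [ 0.4313021  -0.36480653  0.        ]
0.73 [385.9, 283.5] [ 4.51790496e-01 -2.30981748e-01 -2.22044605e-16]
0.56 [321.6, 206.9] [ 0.67109878 -0.06273767  0.        ]
0.81 ((0.43570515513420105, -0.36174583435058594), (0.10801409184932709, 0.050783492624759674), 1.44893479347229)
0.81 ((0.4640800654888153, -0.2346426248550415), (0.10659187287092209, 0.04607357084751129), 0.6339322924613953)
offset [  2.26 -65.83   0.7 ] roll -0.121 q6 -0.9
```

View pics/w4.png

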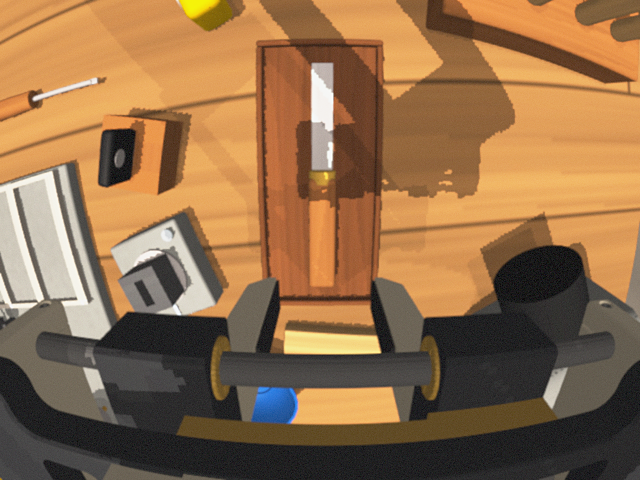

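Call:
{"api": "step_arm", "payload": {"deltas": [{"offset":[-0.5,-6.0,0],"roll":-0.01},{"offset":[-0.5,-6.0,0],"roll":-0.01},{"offset":[-0.5,-6.0,0],"roll":-0.01},{"offset":[-0.5,-6.0,0],"roll":-0.01},{"offset":[-0.5,-6.0,0],"roll":-0.01},{"offset":[-0.5,-6.0,0],"roll":-0.01},{"offset":[-0.5,-6.0,0],"roll":-0.01},{"offset":[-0.5,-6.0,0],"roll":-0.01},{"offset":[-0.5,-6.0,0],"roll":-0.01},{"offset":[-0.5,-6.0,0],"roll":-0.01},{"offset":[-0.5,-6.0,0],"roll":0},{"offset":[0,0,0],"roll":0}], "fingers": 8}}

```text
t: 13.12
tool_pos: [0.5599, -0.2516, 0.1964]
orientation: [0.005, -3.14, 0.0]
force: [-0.1, -0.2, -0.0]
opening: 0.0799
```

```bash
cat > l8.py <<'E'
from h import *
import sys
s=robot.read_state();print(s["t"],s["tool_pos"],s["q"])
w=shot("wrist");save(w,sys.argv[1])
for d in cams.pinpoint(w,"blank")[:3]:print(d["score"],d["xy"],atz(w,d["xy"],0,True))
for d in cams.silhouettes(w,"blank")[:3]:
    m=d["mask"].astype(np.uint8); c=max(cv2.findContours(m,0,2)[0],key=cv2.contourArea).reshape(-1,2).astype(float)
    q=np.array([atz(w,x,.045,True)[:2] for x in c],np.float32);r=cv2.minAreaRect(q);print(d["score"],d["xy"],r)
go(.452,-.235,.1,1.57+.03)
E
python3 l8.py w5.png
```

```text
13.125 [ 0.55992643 -0.25161634  0.19638691] [-5.05234614e-01  1.79370216e-01  1.47473244e+00 -9.78499036e-04
  1.48868470e+00 -2.07923335e+00]
0.83 [344.8, 103.3] [ 0.45520279 -0.2327618   0.        ]
0.61 [483.0, 30.9] [ 3.68468764e-01 -9.07518989e-02  5.55111512e-17]
0.58 [206.1, 83.8] [ 0.43162137 -0.36922512  0.        ]
0.84 [200.7, 84.7] ((0.4399881362915039, -0.3597010374069214), (0.10655605792999268, 0.05145461857318878), 0.7193117141723633)
0.56 [346.6, 105.8] ((0.46632298827171326, -0.23511061072349548), (0.1040627583861351, 0.039567526429891586), 0.49505141377449036)
offset [10.84  1.26  9.7 ] roll -0.021 q6 -2.08
```

View pics/w5.png

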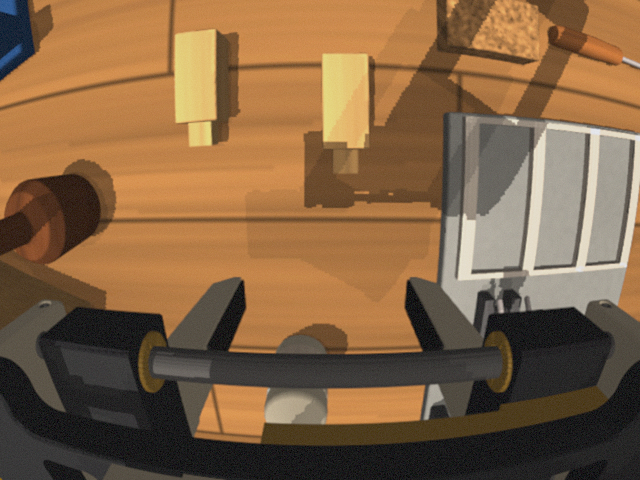

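Call:
{"api": "step_arm", "payload": {"deltas": [{"offset":[5.2,0.8,2],"roll":0},{"offset":[5.2,0.8,2],"roll":0},{"offset":[0,0,5],"roll":0},{"offset":[0,0,5],"roll":0},{"offset":[0,0,3],"roll":0},{"offset":[0,0,0],"roll":0}]}}

```text
t: 14.02
tool_pos: [0.4547, -0.2295, 0.0251]
orientation: [0.016, -3.137, -0.005]
force: [-0.8, -0.2, 0.1]
opening: 0.0801
```

```bash
python3 -c "
from h import *
print(robot.read_state()['force']);go(.455,-.234,.016,1.58)"
```

```text
[-0.80992206 -0.21521905  0.12603626]
offset [-0.03 -0.46  0.91] roll 0.001 q6 -2.15
```

Call:
{"api": "step_arm", "payload": {"deltas": [{"offset":[0,-0.4,0.8],"roll":0},{"offset":[0,0,0],"roll":0}]}}

```text
t: 14.28
tool_pos: [0.4578, -0.2368, 0.0208]
orientation: [-0.013, 3.14, -0.002]
force: [-0.5, 0.4, -0.6]
opening: 0.0802
```

Call:
{"api": "step_arm", "payload": {"deltas": [{"offset":[0,0,0],"roll":0},{"offset":[0,0,0],"roll":0},{"offset":[0,0,0],"roll":0},{"offset":[0,0,0],"roll":0}], "fingers": 0, "grip_force": 25}}

```text
t: 14.78
tool_pos: [0.4568, -0.2364, 0.0197]
orientation: [-0.013, 3.141, -0.0]
force: [0.2, -0.1, -1.0]
opening: 0.0448
```

Call:
{"api": "step_arm", "payload": {"deltas": [{"offset":[0,0,-3],"roll":0},{"offset":[0,0,-5],"roll":0},{"offset":[0,0,-5],"roll":0},{"offset":[0,0,0],"roll":0}]}}

```text
t: 15.28
tool_pos: [0.4596, -0.2381, 0.1548]
orientation: [-0.013, 3.134, -0.008]
force: [0.4, -0.8, -1.7]
opening: 0.0398
```

```bash
cat > l9.py <<'E'
from h import *
s=robot.read_state();print(s["t"],s["tool_pos"],s["force"],s["opening"])
w=shot("wrist");p=shot("top")
for n,P,f in(("w",w,True),("t",p,False)):
  for t,z in(("lane_left",.02),("lane_mid",.02),("lane_right",.02),("machine",0),("notch",.1064),("lever_pivot",.03),("lever_knob",.104)):
    for d in cams.pinpoint(P,t)[:1]:print(n,t,round(d["score"],2),d["xy"],atz(P,d["xy"],z,f).round(4))
go(.54,-.076,.15,1.57+.045)
E
python3 l9.py
```

```text
15.275 [ 0.45955693 -0.23809519  0.15477586] [ 0.39448337 -0.79445067 -1.65646328] 0.0397775217973776
w lane_left 0.9 [602.8, 297.9] [0.5393 0.0742 0.02  ]
w lane_mid 0.59 [554.4, 303.8] [0.5416 0.002  0.02  ]
w machine 0.94 [543.5, 294.9] [ 0.5403 -0.0008  0.    ]
w notch 0.4 [325.7, 272.3] [ 0.4682 -0.2374  0.1064]
t lane_left 0.85 [271.6, 250.2] [0.5492 0.076  0.02  ]
t lane_mid 0.79 [296.0, 254.0] [0.5368 0.0101 0.02  ]
t lane_right 0.63 [328.9, 250.0] [ 0.5451 -0.0792  0.02  ]
t machine 0.9 [304.0, 256.7] [ 0.532  -0.0106  0.    ]
t notch 0.81 [320.6, 186.2] [ 0.698  -0.062   0.1064]
t lever_pivot 0.82 [321.5, 205.9] [ 0.6659 -0.0626  0.03  ]
t lever_knob 0.5 [273.7, 251.8] [0.5298 0.0618 0.104 ]
offset [-8.45 15.96 -0.03] roll -0.036 q6 -2.16
```

Call:
{"api": "step_arm", "payload": {"deltas": [{"offset":[-2.7,5.3,0],"roll":0},{"offset":[-2.7,5.4,0],"roll":0},{"offset":[-2.6,5.4,0],"roll":-0.03},{"offset":[0,0,4],"roll":0},{"offset":[0,0,0],"roll":0}]}}

```text
t: 16.7
tool_pos: [0.5329, -0.0733, 0.1064]
orientation: [0.062, -3.134, -0.002]
force: [0.3, -1.1, -2.3]
opening: 0.0398
```

```bash
cat > l10.py <<'E'
from h import *
import sys
s=robot.read_state();print(s["t"],s["tool_pos"],s["force"],s["opening"])
w=shot("wrist");save(w,sys.argv[1]);p=shot("scene");cv2.imwrite("pics/s_"+sys.argv[1],cv2.resize(p["pixels"][150:350,180:440,::-1],None,fx=3,fy=3,interpolation=2))
x=s["tool_pos"]
print("tcp in scene crop",((proj(p,x)-[180,150])*3).round(), "tcp wrist",proj(w,x,True).round())
go(.538,-.076,.06,1.61)
E
python3 l10.py w6.png
```

```text
16.7 [ 0.53290446 -0.07330619  0.1064082 ] [ 0.26517144 -1.08493524 -2.32123596] 0.03978854412730963
tcp in scene crop [422. 230.] tcp wrist [324. 293.]
offset [-0.29 -0.11  5.  ] roll -0.002 q6 -1.84
```

View pics/s_w6.png

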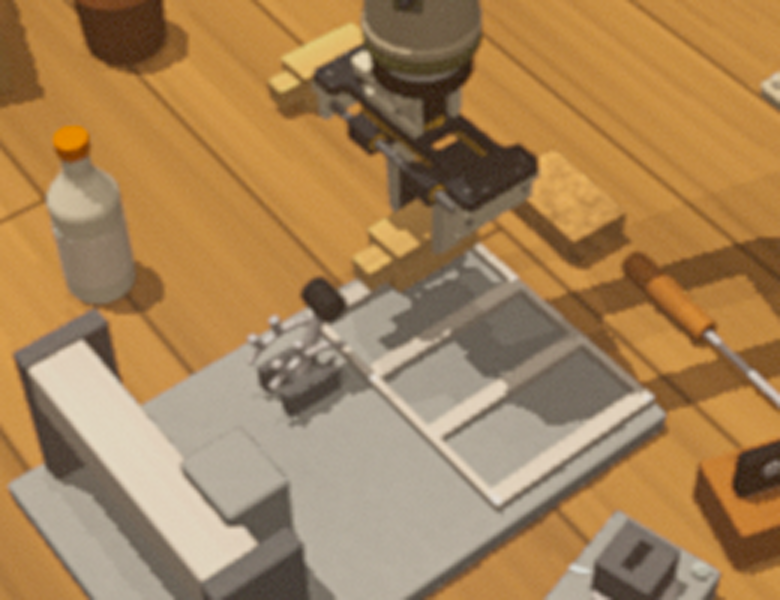

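View pics/w6.png

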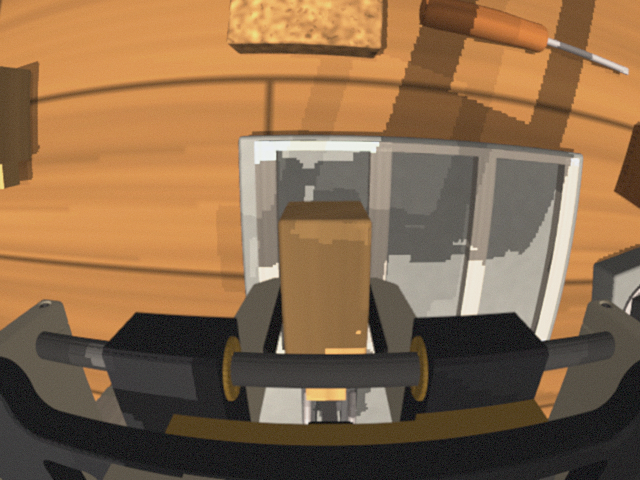

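Call:
{"api": "step_arm", "payload": {"deltas": [{"offset":[-0.4,-0.2,2.5],"roll":0},{"offset":[0,0,2.3],"roll":0},{"offset":[0,0,0],"roll":0},{"offset":[0,0,0],"roll":0}]}}

```text
t: 17.3
tool_pos: [0.5406, -0.0774, 0.0636]
orientation: [-0.058, 3.139, -0.001]
force: [-0.4, -0.0, -1.7]
opening: 0.04
```

Call:
{"api": "step_arm", "payload": {"deltas": [{"offset":[0,0,0.4],"roll":0},{"offset":[0,0,0],"roll":0}]}}

```text
t: 17.55
tool_pos: [0.5399, -0.0766, 0.0582]
orientation: [-0.06, 3.14, -0.0]
force: [-1.0, 0.1, -1.4]
opening: 0.0396
```

Call:
{"api": "step_arm", "payload": {"deltas": [{"offset":[0,0,0.4],"roll":0},{"offset":[0,0,0],"roll":0}]}}

```text
t: 17.8
tool_pos: [0.5392, -0.0764, 0.0532]
orientation: [0.06, -3.14, -0.0]
force: [-0.2, -0.6, -0.8]
opening: 0.0397
```

Call:
{"api": "step_arm", "payload": {"deltas": [{"offset":[0,0,0.4],"roll":0},{"offset":[0,0,0],"roll":0}]}}

```text
t: 18.05
tool_pos: [0.5395, -0.0765, 0.0494]
orientation: [0.06, -3.141, -0.0]
force: [-0.4, 0.9, -0.1]
opening: 0.0397
```

Call:
{"api": "step_arm", "payload": {"deltas": [{"offset":[0,0,0.4],"roll":0},{"offset":[0,0,0],"roll":0}]}}

```text
t: 18.3
tool_pos: [0.5405, -0.0765, 0.0484]
orientation: [-0.06, 3.14, -0.0]
force: [-9.9, 2.5, 20.7]
opening: 0.0397
```

Call:
{"api": "step_arm", "payload": {"deltas": [{"offset":[0,0,-0.25],"roll":0},{"offset":[0,0,0],"roll":0}]}}

```text
t: 18.55
tool_pos: [0.5398, -0.0766, 0.0484]
orientation: [-0.06, 3.141, -0.0]
force: [-1.2, -0.3, 4.5]
opening: 0.0399
```

Call:
{"api": "step_arm", "payload": {"deltas": [{"offset":[0,0,0],"roll":0},{"offset":[0,0,0],"roll":0},{"offset":[0,0,0],"roll":0}], "fingers": 7}}

```text
t: 18.92
tool_pos: [0.5394, -0.0765, 0.0478]
orientation: [0.06, -3.141, -0.0]
force: [-0.4, -0.2, 0.2]
opening: 0.0653
```

Call:
{"api": "step_arm", "payload": {"deltas": [{"offset":[0,0,-3],"roll":0},{"offset":[0,0,-5],"roll":0},{"offset":[0,0,-4],"roll":0},{"offset":[-4,0,0],"roll":0},{"offset":[0,0,0],"roll":0}]}}

```text
t: 19.55
tool_pos: [0.581, -0.0749, 0.1681]
orientation: [-0.061, 3.14, 0.0]
force: [-0.3, 0.2, -1.0]
opening: 0.0702
```

```bash
cat > l11.py <<'E'
from h import *
import sys
s=robot.read_state();print(s["t"],s["tool_pos"],s["q"][5],s["force"],s["opening"])
w=shot("wrist");p=shot("top");save(w,sys.argv[1])
for n,P,f in(("w",w,True),("t",p,False)):
  for d in cams.pinpoint(P,"blank")[:3]:print(n,d["score"],d["xy"],atz(P,d["xy"],0,f),atz(P,d["xy"],0.02,f))
  for d in cams.silhouettes(P,"blank")[:3]:
    m=d["mask"].astype(np.uint8); c=max(cv2.findContours(m,0,2)[0],key=cv2.contourArea).reshape(-1,2).astype(float)
    for z in(.045,.065):
        q=np.array([atz(P,x,z,f)[:2] for x in c],np.float32);r=cv2.minAreaRect(q);print(n,z,d["score"],d["xy"],np.round(r[0],3),np.round(r[1],3),r[2])
  for t in("lane_left","lane_mid","lane_right","machine"):
    for d in cams.pinpoint(P,t)[:1]:print(n,t,d["score"],d["xy"],atz(P,d["xy"],.02 if 'l' in t else 0,f))
go(.43,-.365,.15,1.58)
E
python3 l11.py w7.png
```

```text
19.55 [ 0.58104032 -0.07492304  0.16808089] -1.8252085867630803 [-0.30553501  0.16165918 -0.96167056] 0.07023064063380956
w 0.68 [55.7, 72.3] [ 0.430553   -0.36789089  0.        ] [ 0.4349329  -0.35049442  0.02      ]
w 0.63 [327.6, 171.2] [ 0.54014416 -0.07380001  0.        ] [ 0.53795384 -0.07403492  0.02      ]
w 0.045 0.9 [43.7, 76.9] [ 0.441 -0.347] [0.108 0.074] 1.1957260370254517
w 0.065 0.9 [43.7, 76.9] [ 0.446 -0.329] [0.1   0.069] 1.1957998275756836
w 0.045 0.76 [326.8, 185.6] [ 0.553 -0.076] [0.109 0.043] 2.1688003540039062
w 0.065 0.76 [326.8, 185.6] [ 0.55  -0.076] [0.102 0.04 ] 2.1687967777252197
w lane_left 0.61 [492.0, 184.3] [0.53983896 0.07596869 0.02      ]
w lane_mid 0.98 [414.8, 175.5] [0.53754913 0.0012681  0.02      ]
w lane_right 0.23 [335.7, 389.6] [ 0.76558785 -0.05555049  0.02      ]
w machine 0.95 [409.2, 176.7] [0.54117364 0.00108692 0.        ]
t 0.75 [434.4, 288.2] [ 0.43520169 -0.36127938  0.        ] [ 0.43330544 -0.35700183  0.02      ]
t 0.57 [327.9, 252.8] [ 0.54092014 -0.07635858  0.        ] [ 0.53748681 -0.07622357  0.02      ]
t 0.18 [148.0, 198.8] [0.70958336 0.42313354 0.        ] [0.70369779 0.41600628 0.02      ]
t 0.045 0.62 [435.4, 285.9] [ 0.437 -0.363] [0.105 0.048] 0.4099861979484558
t 0.065 0.62 [435.4, 285.9] [ 0.435 -0.358] [0.104 0.047] 0.4099872410297394
t 0.045 0.57 [330.5, 250.8] [ 0.547 -0.078] [0.102 0.04 ] 1.6347129344940186
t 0.065 0.57 [330.5, 250.8] [ 0.543 -0.078] [0.101 0.04 ] 1.6347146034240723
t lane_left 0.7 [271.4, 250.1] [0.5494878  0.07649245 0.02      ]
t lane_mid 0.59 [298.8, 251.6] [0.54313802 0.00236084 0.02      ]
t lane_right 0.75 [328.7, 250.2] [ 0.54455423 -0.07860172  0.02      ]
t machine 0.92 [299.9, 253.0] [5.42665518e-01 4.47246166e-04 0.00000000e+00]
offset [ 16.04 -28.41   1.82] roll 0.029 q6 -1.83
```

View pics/w7.png

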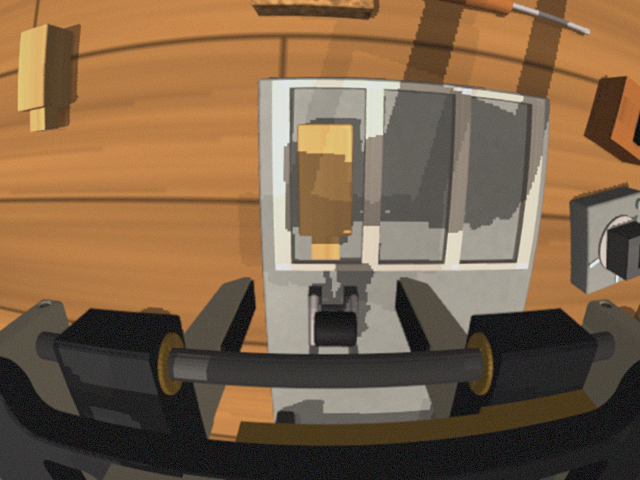

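Call:
{"api": "step_arm", "payload": {"deltas": [{"offset":[2.7,-4.7,0],"roll":0},{"offset":[2.7,-4.7,0],"roll":0},{"offset":[2.7,-4.7,0],"roll":0},{"offset":[2.6,-4.8,0],"roll":0},{"offset":[2.6,-4.8,0],"roll":0},{"offset":[2.6,-4.8,0],"roll":0.03},{"offset":[0,0,5],"roll":0},{"offset":[0,0,0],"roll":0}], "fingers": 8}}

```text
t: 21.25
tool_pos: [0.4287, -0.3639, 0.114]
orientation: [0.011, -3.136, -0.01]
force: [-0.0, 0.1, 0.7]
opening: 0.0803
```

```bash
cat > l12.py <<'E'
from h import *
s=robot.read_state();print(s["t"],s["tool_pos"],s["q"][5])
w=shot("wrist");p=shot("top")
for n,P,f in(("w",w,True),("t",p,False)):
  for d in cams.pinpoint(P,"blank")[:3]:print(n,d["score"],d["xy"],atz(P,d["xy"],0,f))
  for d in cams.silhouettes(P,"blank")[:3]:
    m=d["mask"].astype(np.uint8); c=max(cv2.findContours(m,0,2)[0],key=cv2.contourArea).reshape(-1,2).astype(float)
    q=np.array([atz(P,x,.045,f)[:2] for x in c],np.float32);r=cv2.minAreaRect(q);print(n,d["score"],np.round(r[0],3),np.round(r[1],3),r[2])
go(.431,-.366,.016,1.58)
E
python3 l12.py
```

```text
21.25 [ 0.42868915 -0.36390742  0.11397882] -2.3727219118782625
w 0.87 [318.9, 233.3] [ 0.42979434 -0.36748568  0.        ]
w 0.92 [ 0.433 -0.366] [0.105 0.04 ] 0.8890156149864197
w 0.55 [ 0.495 -0.069] [0.044 0.004] 66.15413665771484
t 0.83 [326.1, 253.2] [ 0.53995561 -0.07139173  0.        ]
t 0.72 [205.1, 236.9] [0.59567022 0.26159399 0.        ]
t 0.88 [ 0.549 -0.079] [0.042 0.108] 88.39900207519531
t 0.55 [ 0.4   -0.364] [0.03  0.052] 4.036960601806641
t 0.25 [0.362 0.068] [0.164 0.023] 88.36132049560547
offset [ 0.21  0.04 10.43] roll 0.0 q6 -2.37
```

Call:
{"api": "step_arm", "payload": {"deltas": [{"offset":[0,-0.1,4],"roll":0},{"offset":[0,0,4],"roll":0},{"offset":[0,0,1.6],"roll":0},{"offset":[0,0,0],"roll":0},{"offset":[0,0,0],"roll":0}]}}

```text
t: 22.18
tool_pos: [0.4327, -0.3679, 0.0242]
orientation: [-0.013, 3.14, -0.003]
force: [-1.0, -0.0, 1.2]
opening: 0.0802
```

Call:
{"api": "step_arm", "payload": {"deltas": [{"offset":[0,0,0],"roll":0},{"offset":[0,0,0],"roll":0},{"offset":[0,0,0],"roll":0},{"offset":[0,0,0],"roll":0},{"offset":[0,0,0],"roll":0},{"offset":[0,0,0],"roll":0}], "fingers": 0}}

```text
t: 22.92
tool_pos: [0.4315, -0.3668, 0.0221]
orientation: [0.013, -3.141, -0.0]
force: [-0.5, 1.3, 1.2]
opening: 0.0394
```

Call:
{"api": "step_arm", "payload": {"deltas": [{"offset":[0,0,-3],"roll":0},{"offset":[0,0,-5],"roll":0},{"offset":[0,0,-5],"roll":0},{"offset":[0,0,-2],"roll":0},{"offset":[0,0,0],"roll":0}]}}

```text
t: 23.55
tool_pos: [0.4321, -0.3674, 0.1729]
orientation: [-0.013, 3.14, -0.003]
force: [-1.3, -0.1, -1.9]
opening: 0.0395
```

```bash
cat > l13.py <<'E'
from h import *
s=robot.read_state();print(s["t"],s["tool_pos"],s["q"][5],s["opening"],s["force"])
go(.540,.001,.165,1.61)
E
python3 l13.py
```

```text
23.55 [ 0.43211638 -0.36743364  0.17294352] -2.3740266763547195 0.039525455895341274 [-1.27030325 -0.1130063  -1.86445158]
offset [-11.09  36.76   0.75] roll -0.031 q6 -2.37
```

Call:
{"api": "step_arm", "payload": {"deltas": [{"offset":[-1.3,5.6,0],"roll":0},{"offset":[-1.3,5.6,0],"roll":0},{"offset":[-1.3,5.6,0],"roll":0},{"offset":[-1.3,5.6,0],"roll":0},{"offset":[-1.3,5.5,0],"roll":0},{"offset":[-1.3,5.5,0],"roll":0},{"offset":[-1.3,5.5,0],"roll":0},{"offset":[-1.3,5.5,0],"roll":-0.03},{"offset":[0,0,4],"roll":0},{"offset":[0,0,3.5],"roll":0},{"offset":[0,0,0],"roll":0}]}}

```text
t: 24.92
tool_pos: [0.527, 0.078, 0.0909]
orientation: [0.06, -3.13, 0.001]
force: [-0.3, -0.3, -1.1]
opening: 0.0397
```

```bash
cat > l14.py <<'E'
from h import *
s=robot.read_state();print(s["t"],s["tool_pos"],s["q"][5],s["opening"],s["force"])
go(.532,.077,.042,1.61)
w=shot("wrist");save(w,"w8.png")
E
python3 l14.py
```

```text
24.925 [0.5269984  0.07797003 0.09087087] -1.5587960138536676 0.03969306935871282 [-0.31979821 -0.26482438 -1.07343473]
offset [-0.55 -0.12  4.88] roll -0.001 q6 -1.56
```

View pics/w8.png

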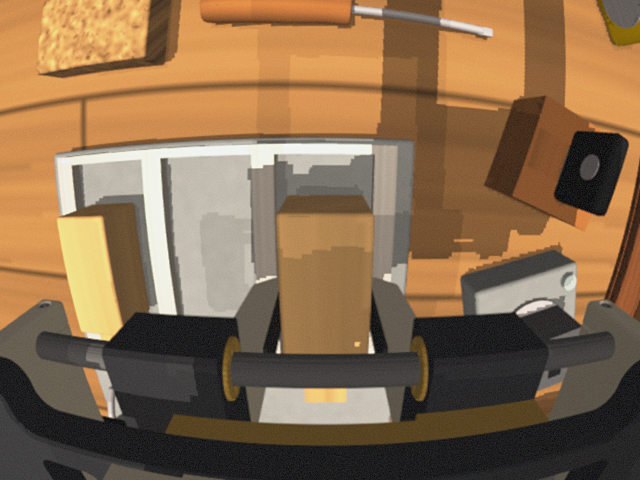

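Call:
{"api": "step_arm", "payload": {"deltas": [{"offset":[-0.2,0,2],"roll":0},{"offset":[0,0,2],"roll":0},{"offset":[0,0,0.3],"roll":0},{"offset":[0,0,0],"roll":0},{"offset":[0,0,0],"roll":0}]}}

```text
t: 25.6
tool_pos: [0.5349, 0.078, 0.0556]
orientation: [-0.06, 3.139, 0.0]
force: [0.8, 0.7, -1.4]
opening: 0.04
```

Call:
{"api": "step_arm", "payload": {"deltas": [{"offset":[0,0,0.25],"roll":0},{"offset":[0,0,0],"roll":0}]}}

```text
t: 25.85
tool_pos: [0.5339, 0.0781, 0.0517]
orientation: [-0.06, 3.141, 0.0]
force: [0.1, -0.2, -0.9]
opening: 0.0399
```

Call:
{"api": "step_arm", "payload": {"deltas": [{"offset":[0,0,0.4],"roll":0},{"offset":[0,0,0],"roll":0},{"offset":[0,0,0],"roll":0}]}}

```text
t: 26.22
tool_pos: [0.5338, 0.0781, 0.0475]
orientation: [0.06, -3.141, -0.0]
force: [-0.2, -1.2, -1.1]
opening: 0.0401
```

Call:
{"api": "step_arm", "payload": {"deltas": [{"offset":[0,0,0.3],"roll":0},{"offset":[0,0,0],"roll":0}]}}

```text
t: 26.48
tool_pos: [0.5336, 0.0781, 0.0443]
orientation: [0.06, -3.14, 0.0]
force: [-0.5, -0.1, -1.5]
opening: 0.0397
```

Call:
{"api": "step_arm", "payload": {"deltas": [{"offset":[0,0,0.25],"roll":0},{"offset":[0,0,0],"roll":0}]}}

```text
t: 26.72
tool_pos: [0.534, 0.0781, 0.0421]
orientation: [-0.06, 3.141, 0.0]
force: [1.0, -0.2, -0.9]
opening: 0.0396
```

Within a mm of the floor; one more millimetre, then release.

Call:
{"api": "step_arm", "payload": {"deltas": [{"offset":[0,0,0.1],"roll":0},{"offset":[0,0,0],"roll":0}]}}

```text
t: 26.98
tool_pos: [0.534, 0.0781, 0.0421]
orientation: [-0.06, 3.141, -0.0]
force: [-5.1, -0.4, 7.9]
opening: 0.0399
```

Call:
{"api": "step_arm", "payload": {"deltas": [{"offset":[0,0,0],"roll":0},{"offset":[0,0,0],"roll":0},{"offset":[0,0,0],"roll":0},{"offset":[0,0,0],"roll":0}], "fingers": 6.5}}

```text
t: 27.48
tool_pos: [0.5338, 0.078, 0.041]
orientation: [0.06, -3.141, -0.0]
force: [-0.4, 0.5, 0.1]
opening: 0.0641
```

Call:
{"api": "step_arm", "payload": {"deltas": [{"offset":[0,0,-3],"roll":0},{"offset":[0,0,-5],"roll":0},{"offset":[0,0,-6],"roll":0},{"offset":[-4,-4,-2],"roll":0},{"offset":[-4,-4,0],"roll":0},{"offset":[0,-3,0],"roll":0},{"offset":[0,0,0],"roll":0}]}}

```text
t: 28.35
tool_pos: [0.6181, -0.0309, 0.2004]
orientation: [0.055, -3.14, 0.0]
force: [-0.5, 0.2, 0.3]
opening: 0.0652
```

```bash
cat > l15.py <<'E'
from h import *
s=robot.read_state();print(s["t"],s["tool_pos"],s["q"],s["opening"],s["force"])
w=shot("wrist");save(w,"w9.png");p=shot("top");S=shot("scene")
cv2.imwrite("pics/s9.png",cv2.resize(S["pixels"][150:390,180:460,::-1],None,fx=2.8,fy=2.8,interpolation=2))
O={}
for t in("lever_pivot","lever_knob","notch","lane_left","lane_mid","lane_right","machine","key","keyhole"):
  for n,P,f in(("w",w,True),("t",p,False),("s",S,False)):
    z={"lever_pivot":.03,"lever_knob":.103,"notch":.1064,"machine":0,"key":.012,"keyhole":.076}.get(t,.02)
    for d in cams.pinpoint(P,t)[:1]:print(n,t,round(d["score"],2),d["xy"],atz(P,d["xy"],z,f).round(4)); O[t,n]=(P,d["xy"],f)
for t in("lever_knob","lever_pivot","notch","keyhole"):
    for a,b in(("s","t"),("s","w")):
        if (t,a) in O and (t,b) in O:
            A,B=O[t,a],O[t,b];print(t,a,b,tri(A[0],A[1],B[0],B[1],A[2],B[2]).round(4))
E
python3 l15.py
```

```text
28.35 [ 0.6180917  -0.03092045  0.20044286] [-1.32556057e-01  1.90425680e-01  1.45488731e+00 -4.17404804e-04
  1.49729786e+00 -1.73861810e+00] 0.06521442250298008 [-0.534013    0.17086052  0.31942305]
w lever_pivot 0.78 [285.8, 262.1] [ 0.6659 -0.0666  0.03  ]
t lever_pivot 0.91 [321.9, 206.3] [ 0.6648 -0.0637  0.03  ]
s lever_pivot 0.21 [319.4, 248.6] [ 0.538  -0.0728  0.03  ]
w lever_knob 0.91 [276.0, 261.7] [ 0.6387 -0.0669  0.103 ]
t lever_knob 0.43 [397.5, 185.4] [ 0.6949 -0.2612  0.103 ]
s lever_knob 0.69 [285.8, 250.4] [ 0.6411 -0.0644  0.103 ]
w notch 0.76 [281.6, 326.5] [ 0.6931 -0.0626  0.1064]
t notch 0.74 [318.8, 187.5] [ 0.6947 -0.0573  0.1064]
s notch 0.56 [269.4, 260.6] [ 0.6897 -0.0592  0.1064]
t lane_left 0.97 [273.3, 250.3] [0.5488 0.0713 0.02  ]
s lane_left 0.94 [361.7, 289.6] [0.5305 0.083  0.02  ]
w lane_mid 0.57 [363.3, 130.6] [0.5387 0.0019 0.02  ]
t lane_mid 0.85 [297.7, 252.9] [0.5397 0.0054 0.02  ]
s lane_mid 0.62 [339.4, 271.4] [0.5383 0.0082 0.02  ]
t lane_right 0.7 [330.8, 252.9] [ 0.537 -0.084  0.02 ]
s lane_right 0.75 [316.9, 248.3] [ 0.5372 -0.0844  0.02  ]
w machine 0.64 [635.3, 282.8] [0.7    0.4187 0.    ]
t machine 0.72 [299.2, 254.4] [0.5388 0.0024 0.    ]
s machine 0.67 [337.8, 274.9] [0.538  0.0021 0.    ]
w key 0.62 [573.6, 80.1] [0.4553 0.2361 0.012 ]
t key 0.47 [212.4, 284.2] [0.4623 0.2377 0.012 ]
s key 0.69 [430.7, 320.1] [0.4571 0.2391 0.012 ]
w keyhole 0.97 [603.1, 207.3] [0.5852 0.2419 0.076 ]
t keyhole 0.66 [205.9, 235.6] [0.583  0.2414 0.076 ]
s keyhole 0.97 [393.7, 335.5] [0.5831 0.245  0.076 ]
lever_knob s t [ 0.6534 -0.199   0.0398]
lever_knob s w [ 0.6398 -0.0671  0.0997]
lever_pivot s t [ 0.6113 -0.0359  0.1295]
lever_pivot s w [ 0.6058 -0.0298  0.1365]
notch s t [ 0.6923 -0.0566  0.1112]
notch s w [ 0.6909 -0.0607  0.1075]
keyhole s t [0.5827 0.243  0.0734]
keyhole s w [0.5841 0.2441 0.0749]
```

View pics/s9.png

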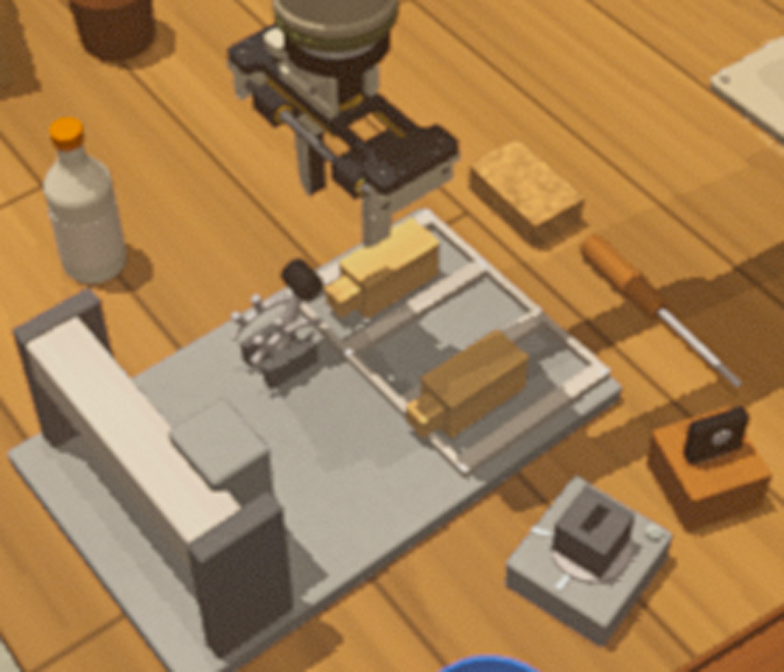

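Call:
{"api": "step_arm", "payload": {"deltas": [{"offset":[-2.0,-3.7,1],"roll":0},{"offset":[0,0,4],"roll":0},{"offset":[0,0,0],"roll":0},{"offset":[0,0,0],"roll":0}]}}

```text
t: 30.35
tool_pos: [0.6396, -0.0647, 0.1522]
orientation: [-0.061, 3.141, 0.0]
force: [-0.6, -0.5, 0.2]
opening: 0.0652
```

```bash
cat > l16.py <<'E'
from h import *
s=robot.read_state();print(s["t"],s["tool_pos"])
w=shot("wrist");save(w,"w10.png");S=shot("scene")
W=cams.pinpoint(w,"lever_knob")[:2];Q=cams.pinpoint(S,"lever_knob")[:1]
for d in W:
    print(d["score"],d["xy"],atz(w,d["xy"],.105,True))
    for e in Q:print(tri(w,d["xy"],S,e["xy"],True))
go(.639,-.067,.092,1.61)
E
python3 l16.py
```

```text
30.35 [ 0.6395958  -0.0647104   0.15217718]
0.65 [322.8, 254.3] [ 0.63570893 -0.06582437  0.105     ]
[ 0.63831899 -0.06541032  0.09640002]
offset [ 0.16 -0.21  6.12] roll -0.0 q6 -1.79
```

View pics/w10.png

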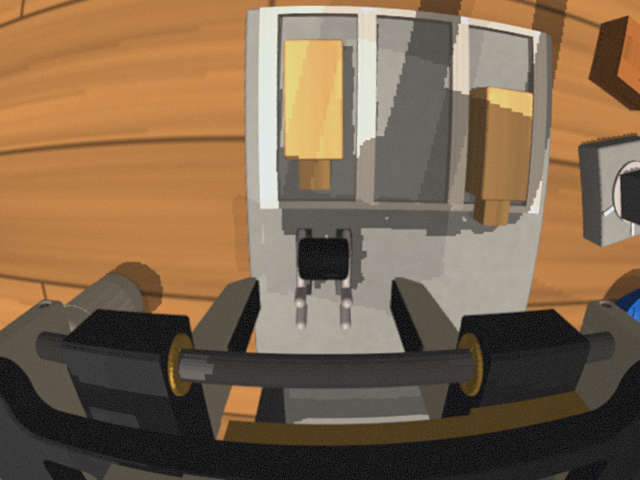

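Call:
{"api": "step_arm", "payload": {"deltas": [{"offset":[0.1,-0.1,3],"roll":0},{"offset":[0,0,2.5],"roll":0},{"offset":[0,0,0],"roll":0},{"offset":[0,0,0],"roll":0}]}}

```text
t: 31.05
tool_pos: [0.6393, -0.0661, 0.0978]
orientation: [-0.06, 3.139, -0.001]
force: [0.3, -0.1, 0.9]
opening: 0.0646
```

```bash
python3 - <<'E'
from h import *
s=robot.read_state();print(s["t"],s["tool_pos"],s["force"])
# rays through teeth midpoints from w10 pose
w=shot("wrist")
S=shot("scene")
print(proj(S,[.6655,-.0655,.03]),[proj(S,[.6655+.08*np.sin(a),-.0655,.03+.08*np.cos(a)]).round() for a in(-.34,.3,.6)])
im=S["pixels"][220:310,235:335,::-1];cv2.imwrite("pics/s10.png",cv2.resize(im,None,fx=7,fy=6.6,interpolation=2))
E
```

```text
31.05 [ 0.63932231 -0.06606051  0.09783841] [ 0.28698664 -0.07554193  0.92557535]
[278.68600165 274.76940582] [array([286., 249.]), array([268., 259.]), array([261., 266.])]
```

Call:
{"api": "step_arm", "payload": {"deltas": [{"offset":[0,0,0.3],"roll":0},{"offset":[0,0,0],"roll":0}]}}

```text
t: 31.4
tool_pos: [0.6385, -0.066, 0.0933]
orientation: [-0.06, 3.141, -0.0]
force: [0.2, 0.4, -0.1]
opening: 0.0649
```

Call:
{"api": "step_arm", "payload": {"deltas": [{"offset":[0,0,0],"roll":0},{"offset":[0,0,0],"roll":0},{"offset":[0,0,0],"roll":0},{"offset":[0,0,0],"roll":0},{"offset":[0,0,0],"roll":0},{"offset":[0,0,0],"roll":0}], "fingers": 0, "grip_force": 15}}

```text
t: 32.15
tool_pos: [0.6385, -0.0659, 0.0931]
orientation: [-0.06, 3.141, 0.0]
force: [0.0, 2.1, 1.9]
opening: 0.0296
```

Call:
{"api": "step_arm", "payload": {"deltas": [{"offset":[-1.0,0,-0.25],"roll":0},{"offset":[-1.0,0,-0.15],"roll":0},{"offset":[-1.0,0,-0.05],"roll":0},{"offset":[-1.0,0,0.1],"roll":0},{"offset":[-0.6,0,0.15],"roll":0},{"offset":[0,0,0],"roll":0},{"offset":[0,0,0],"roll":0}]}}

```text
t: 33.02
tool_pos: [0.6852, -0.0644, 0.0953]
orientation: [-0.06, 3.139, -0.0]
force: [1.7, 0.5, -0.5]
opening: 0.0298
```

```bash
python3 - <<'E'
from h import *
s=robot.read_state();print(s["t"],s["tool_pos"],s["force"],s["opening"])
S=shot("scene");p=shot("top");w=shot("wrist")
O={}
for t in("notch","lever_knob","lever_pivot"):
  for n,P,f in(("s",S,0),("t",p,0),("w",w,1)):
    for d in cams.pinpoint(P,t)[:1]:print(n,t,round(d["score"],2),np.round(d["xy"]),atz(P,d["xy"],.03 if 'pivot' in t else .1064,f).round(4))
E
```

```text
33.025 [ 0.68515458 -0.06435689  0.09528746] [ 1.65426551  0.51299267 -0.52441594] 0.02978026226075869
s notch 0.97 [270. 259.] [ 0.6869 -0.0615  0.1064]
t notch 0.98 [322. 186.] [ 0.6998 -0.0657  0.1064]
w notch 0.55 [327. 317.] [ 0.6923 -0.0626  0.1064]
s lever_knob 0.44 [275. 256.] [ 0.6711 -0.0638  0.1064]
t lever_knob 0.57 [322. 192.] [ 0.6826 -0.0655  0.1064]
w lever_knob 0.79 [324. 289.] [ 0.6775 -0.0647  0.1064]
s lever_pivot 0.73 [276. 276.] [ 0.6732 -0.0655  0.03  ]
t lever_pivot 0.73 [324. 205.] [ 0.6677 -0.0698  0.03  ]
w lever_pivot 0.89 [325. 224.] [ 0.6666 -0.0646  0.03  ]
```

Call:
{"api": "step_arm", "payload": {"deltas": [{"offset":[0,0,0],"roll":0},{"offset":[0,0,0],"roll":0},{"offset":[0,0,0],"roll":0}], "fingers": 6}}

```text
t: 34.0
tool_pos: [0.684, -0.0642, 0.0948]
orientation: [0.06, -3.14, -0.0]
force: [0.2, 0.1, 0.4]
opening: 0.0553
```

Call:
{"api": "step_arm", "payload": {"deltas": [{"offset":[0,0,-4],"roll":0},{"offset":[-2,0,-4],"roll":0},{"offset":[0,0,0],"roll":0},{"offset":[0,0,0],"roll":0}]}}

```text
t: 34.5
tool_pos: [0.704, -0.0635, 0.1744]
orientation: [0.06, -3.14, -0.0]
force: [-0.7, 0.1, -0.4]
opening: 0.0602
```

```bash
python3 - <<'E'
from h import *
s=robot.read_state();print(s["t"],s["tool_pos"],s["force"],s["opening"])
S=shot("scene");p=shot("top");w=shot("wrist")
for t in("notch","lever_knob","lever_pivot"):
  for n,P,f in(("s",S,0),("t",p,0),("w",w,1)):
    for d in cams.pinpoint(P,t)[:1]:print(n,t,round(d["score"],2),np.round(d["xy"]),atz(P,d["xy"],.03 if 'pivot' in t else .1064,f).round(4))
a=cv2.resize(S["pixels"][225:300,240:320,::-1],(640,600),interpolation=2)[:,:400]
print(proj(w,[.692,-.064,.09],True))
b=cv2.resize(w["pixels"][200:360,260:400,::-1],(400,457),interpolation=2);b=cv2.copyMakeBorder(b,0,143,0,0,0)
a=cv2.resize(S["pixels"][230:300,245:305,::-1],(400,467),interpolation=2);a=cv2.copyMakeBorder(a,0,133,0,0,0)
cv2.imwrite("pics/lv.png",np.hstack([a,b]))
E
```

```text
34.5 [ 0.70399428 -0.06345235  0.17439759] [-0.74120353  0.09601059 -0.4439805 ] 0.06024593770046779
s notch 0.68 [269. 260.] [ 0.6906 -0.0603  0.1064]
t notch 0.57 [319. 188.] [ 0.6947 -0.0575  0.1064]
w notch 0.79 [324. 235.] [ 0.6925 -0.0638  0.1064]
s lever_knob 0.72 [394. 334.] [0.596  0.2546 0.1064]
t lever_knob 0.67 [320. 192.] [ 0.6822 -0.0606  0.1064]
w lever_knob 0.67 [325. 214.] [ 0.6781 -0.0637  0.1064]
s lever_pivot 0.91 [278. 278.] [ 0.6732 -0.0587  0.03  ]
t lever_pivot 0.83 [323. 204.] [ 0.672  -0.0664  0.03  ]
w lever_pivot 0.77 [324. 182.] [ 0.6684 -0.0647  0.03  ]
[324.04120884 228.05513929]
```

View pics/lv.png

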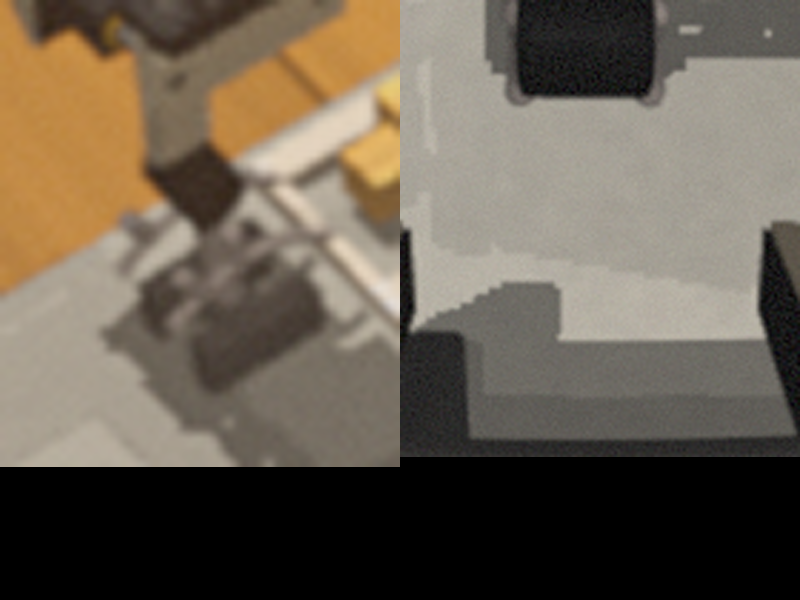

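```bash
python3 - <<'E'
from h import *
s=robot.read_state()
w=shot("wrist");E=np.array(w["extrinsics"])
o=-E[:3,:3].T@E[:3,3];print("cam",o,"axis",E[2,:3])
w0=dict(w);D=np.array([.6396,-.0647,.1522])-s["tool_pos"]
E0=E.copy();E0[:3,3]=-E[:3,:3]@(o+D);w0["extrinsics"]=E0
for name,a,b in(("nearL",(302,300),(302,205)),("nearR",(346,299),(349.5,205)),("farL",(302,325),(302,231.5)),("farR",(346,325),(349.5,231.5))):
    X=tri(w0,a,w,b,True,True);print(name,X.round(4),proj(w0,X,True).round(1),proj(w,X,True).round(1))
# knob top-edge/bottom-edge rows: predict for knob centre cx at lean a
for px in(.6655,.667,.669):
  for a in(.1,.15,.2,.25,.3):
    c=np.array([px+.08*np.sin(a),-.064,.03+.08*np.cos(a)])
    t=np.linspace(0,2*np.pi,90);v=[proj(w,c+[.013*np.cos(k),0,.013*np.sin(k)],True)[1] for k in t]
    print(px,a,c.round(4),round(min(v),1),round(max(v),1))
m=cams.silhouettes(w,"lever_knob")
for d in m[:1]:
    r,c=np.where(d["mask"]);print(d["score"],r.min(),r.max(),c.min(),c.max())
g=w["pixels"][180:245,325].mean(1);print(g.round().astype(int).tolist())
E
```

```text
cam [ 0.62709507 -0.06629424  0.34067939] axis [ 0.28119089  0.01135525 -0.95958467]
nearL [ 0.6812 -0.08    0.0762] [301. 300.] [303. 205.]
nearR [ 0.6804 -0.0467  0.0736] [346.9 299. ] [348.6 205. ]
farL [ 0.7003 -0.0794  0.0793] [301.1 325. ] [302.9 231.5]
farR [ 0.6989 -0.046   0.0794] [346.7 325. ] [348.7 231.5]
0.6655 0.1 [ 0.6735 -0.064   0.1096] 184.0 225.0
0.6655 0.15 [ 0.6775 -0.064   0.1091] 190.1 230.8
0.6655 0.2 [ 0.6814 -0.064   0.1084] 196.0 236.4
0.6655 0.25 [ 0.6853 -0.064   0.1075] 201.7 241.8
0.6655 0.3 [ 0.6891 -0.064   0.1064] 207.1 247.0
0.667 0.1 [ 0.675  -0.064   0.1096] 186.4 227.3
0.667 0.15 [ 0.679  -0.064   0.1091] 192.4 233.1
0.667 0.2 [ 0.6829 -0.064   0.1084] 198.3 238.7
0.667 0.25 [ 0.6868 -0.064   0.1075] 203.9 244.1
0.667 0.3 [ 0.6906 -0.064   0.1064] 209.4 249.2
0.669 0.1 [ 0.677  -0.064   0.1096] 189.5 230.3
0.669 0.15 [ 0.681  -0.064   0.1091] 195.5 236.1
0.669 0.2 [ 0.6849 -0.064   0.1084] 201.3 241.7
0.669 0.25 [ 0.6888 -0.064   0.1075] 207.0 247.0
0.669 0.3 [ 0.6926 -0.064   0.1064] 212.4 252.1
0.62 167 231 301 349
[80, 83, 79, 76, 77, 78, 75, 75, 78, 75, 55, 33, 23, 28, 29, 15, 15, 31, 30, 31, 24, 30, 23, 29, 27, 29, 34, 35, 42, 34, 36, 31, 35, 31, 39, 23, 37, 31, 27, 31, 35, 26, 16, 20, 26, 22, 30, 29, 16, 35, 74, 123, 156, 159, 160, 161, 159, 157, 159, 156, 160, 157, 160, 162, 158]
```

Call:
{"api": "step_arm", "payload": {"deltas": [{"offset":[2.55,0,2],"roll":0},{"offset":[0,0,4],"roll":0},{"offset":[0,0,2],"roll":0},{"offset":[0,0,0],"roll":0},{"offset":[0,0,0],"roll":0}]}}

```text
t: 35.83
tool_pos: [0.6801, -0.0646, 0.0967]
orientation: [-0.06, 3.139, -0.001]
force: [-0.7, -1.1, -0.8]
opening: 0.0601
```

Call:
{"api": "step_arm", "payload": {"deltas": [{"offset":[0,0,0],"roll":0},{"offset":[0,0,0],"roll":0},{"offset":[0,0,0],"roll":0},{"offset":[0,0,0],"roll":0},{"offset":[0,0,0],"roll":0}], "fingers": 0, "grip_force": 30}}

```text
t: 36.45
tool_pos: [0.6791, -0.0645, 0.0955]
orientation: [-0.06, 3.141, -0.0]
force: [-0.8, -0.1, 2.3]
opening: 0.0297
```

Now +12 mm, then check.

Call:
{"api": "step_arm", "payload": {"deltas": [{"offset":[-0.6,0,0.05],"roll":0},{"offset":[-0.6,0,0.1],"roll":0},{"offset":[0,0,0],"roll":0},{"offset":[0,0,0],"roll":0}]}}

```text
t: 36.95
tool_pos: [0.6905, -0.0641, 0.0931]
orientation: [0.06, -3.14, -0.0]
force: [-2.6, -1.7, -0.9]
opening: 0.0298
```

Call:
{"api": "step_arm", "payload": {"deltas": [{"offset":[0,0,0],"roll":0},{"offset":[0,0,0],"roll":0},{"offset":[0,0,0],"roll":0}], "fingers": 6}}

```text
t: 37.33
tool_pos: [0.6912, -0.0639, 0.0938]
orientation: [-0.06, 3.14, 0.0]
force: [0.2, -0.7, 0.1]
opening: 0.0552
```

Call:
{"api": "step_arm", "payload": {"deltas": [{"offset":[0,0,-4],"roll":0},{"offset":[-1.3,0,-4],"roll":0},{"offset":[0,0,0],"roll":0},{"offset":[0,0,0],"roll":0}]}}

```text
t: 37.83
tool_pos: [0.7037, -0.0635, 0.1731]
orientation: [0.06, -3.141, -0.0]
force: [-0.6, 0.9, -0.9]
opening: 0.06
```

```bash
cat > lv.py <<'E'
from h import *
s=robot.read_state();print(s["t"],s["tool_pos"])
w=shot("wrist")
g=w["pixels"][180:265,325].mean(1);d=np.where(g<55)[0]+180;print("dark rows",d.min(),d.max())
for px in(.667,.669):
  for a in(.15,.2,.25,.3,.35):
    c=np.array([px+.08*np.sin(a),-.064,.03+.08*np.cos(a)])
    t=np.linspace(0,2*np.pi,90);v=[proj(w,c+[.013*np.cos(k),0,.013*np.sin(k)],True)[1] for k in t]
    print(px,a,round(min(v),1),round(max(v),1))
S=shot("scene");p=shot("top")
for t in("notch","lever_knob","lever_pivot"):
  for n,P,f in(("s",S,0),("t",p,0),("w",w,1)):
    for d in cams.pinpoint(P,t)[:1]:print(n,t,round(d["score"],2),np.round(d["xy"]),atz(P,d["xy"],.03 if 'pivot' in t else .1064,f).round(4))
b=cv2.resize(w["pixels"][170:290,260:400,::-1],(700,600),interpolation=2)
cv2.imwrite("pics/lv2.png",b)
E
python3 lv.py
```

```text
37.825 [ 0.70374741 -0.06348011  0.17313858]
dark rows 207 244
0.667 0.15 194.0 235.0
0.667 0.2 199.9 240.6
0.667 0.25 205.6 246.0
0.667 0.3 211.1 251.2
0.667 0.35 216.3 256.0
0.669 0.15 197.1 238.0
0.669 0.2 203.0 243.6
0.669 0.25 208.6 249.0
0.669 0.3 214.1 254.1
0.669 0.35 219.3 258.9
s notch 0.56 [270. 258.] [ 0.6848 -0.0663  0.1064]
t notch 0.62 [320. 186.] [ 0.6988 -0.0615  0.1064]
w notch 0.79 [325. 231.] [ 0.6907 -0.0634  0.1064]
s lever_knob 0.77 [270. 259.] [ 0.6857 -0.0629  0.1064]
t lever_knob 0.59 [321. 191.] [ 0.6854 -0.0622  0.1064]
w lever_knob 0.91 [325. 223.] [ 0.6853 -0.064   0.1064]
t lever_pivot 0.9 [327. 205.] [ 0.6669 -0.0766  0.03  ]
w lever_pivot 0.73 [327. 178.] [ 0.666  -0.0626  0.03  ]
```

View pics/lv2.png

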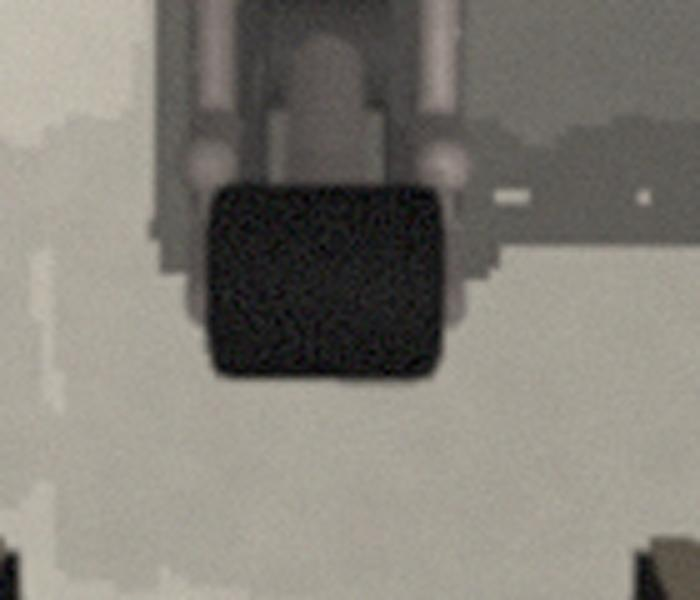

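```bash
python3 - <<'E'
from h import *
w=shot("wrist")
for px in(.665,.667,.669,.671,.673):
  print(px,[(r,proj(w,[px+r*np.sin(.3),-.064,.03+r*np.cos(.3)],True)[1].round(1)) for r in(.045,.05,.055,.06)])
# tooth rows -> x at z for spread
for row in(202,216.5,231):print(row,[atz(w,(325,row),z,True)[0].round(4) for z in(.07,.075,.08,.085)])
# pivot from pinpoints, knob z sweep fits with rows 207,245.6
from itertools import product
E
```

```text
0.665 [(0.045, np.float64(202.1)), (0.05, np.float64(205.4)), (0.055, np.float64(208.8)), (0.06, np.float64(212.3))]
0.667 [(0.045, np.float64(204.8)), (0.05, np.float64(208.2)), (0.055, np.float64(211.6)), (0.06, np.float64(215.2))]
0.669 [(0.045, np.float64(207.5)), (0.05, np.float64(210.9)), (0.055, np.float64(214.4)), (0.06, np.float64(217.9))]
0.671 [(0.045, np.float64(210.2)), (0.05, np.float64(213.6)), (0.055, np.float64(217.1)), (0.06, np.float64(220.7))]
0.673 [(0.045, np.float64(212.8)), (0.05, np.float64(216.3)), (0.055, np.float64(219.8)), (0.06, np.float64(223.5))]
202 [np.float64(0.6788), np.float64(0.6778), np.float64(0.6768), np.float64(0.6759)]
216.5 [np.float64(0.6898), np.float64(0.6886), np.float64(0.6874), np.float64(0.6862)]
231 [np.float64(0.7009), np.float64(0.6996), np.float64(0.6982), np.float64(0.6968)]
```

Call:
{"api": "step_arm", "payload": {"deltas": [{"offset":[1.7,0,2],"roll":0},{"offset":[0,0,4],"roll":0},{"offset":[0,0,2],"roll":0},{"offset":[0,0,0],"roll":0},{"offset":[0,0,0],"roll":0}]}}

```text
t: 39.1
tool_pos: [0.688, -0.0643, 0.0953]
orientation: [-0.06, 3.139, -0.001]
force: [0.7, 0.1, 0.3]
opening: 0.06
```

Call:
{"api": "step_arm", "payload": {"deltas": [{"offset":[0,0,0],"roll":0},{"offset":[0,0,0],"roll":0},{"offset":[0,0,0],"roll":0},{"offset":[0,0,0],"roll":0},{"offset":[0,0,0],"roll":0}], "fingers": 0}}

```text
t: 39.72
tool_pos: [0.6871, -0.0643, 0.094]
orientation: [-0.06, 3.141, -0.0]
force: [-0.2, 0.1, 2.6]
opening: 0.0294
```

Call:
{"api": "step_arm", "payload": {"deltas": [{"offset":[-0.4,0,0.1],"roll":0},{"offset":[-0.4,0,0.1],"roll":0},{"offset":[0,0,0],"roll":0},{"offset":[0,0,0],"roll":0}]}}

```text
t: 40.22
tool_pos: [0.6947, -0.064, 0.0917]
orientation: [0.06, -3.14, 0.0]
force: [-2.5, -1.3, 4.4]
opening: 0.0296
```

Call:
{"api": "step_arm", "payload": {"deltas": [{"offset":[0,0,0],"roll":0},{"offset":[0,0,0],"roll":0},{"offset":[0,0,0],"roll":0}], "fingers": 6}}

```text
t: 40.6
tool_pos: [0.6949, -0.0638, 0.0914]
orientation: [0.06, -3.141, -0.0]
force: [-0.1, -0.3, -0.3]
opening: 0.0552
```

Call:
{"api": "step_arm", "payload": {"deltas": [{"offset":[0,0,-4],"roll":0},{"offset":[-0.9,0,-4],"roll":0},{"offset":[0,0,0],"roll":0},{"offset":[0,0,0],"roll":0}]}}

```text
t: 41.1
tool_pos: [0.7037, -0.0634, 0.171]
orientation: [0.06, -3.141, -0.0]
force: [-0.2, 0.2, -1.0]
opening: 0.0603
```

```bash
python3 lv.py; python3 - <<'E'
import cv2,numpy as np
b=cv2.imread('pics/lv2.png',0)
# print brightness along tooth column (left tooth col ~213 in crop)
print(b[100:360:10,205:222].mean(1).round().astype(int).tolist(),b[100:360:10,436:452].mean(1).round().astype(int).tolist())
E
```

```text
41.1 [ 0.7037002  -0.06343209  0.17099167]
dark rows 216 254
0.667 0.15 194.6 236.0
0.667 0.2 200.6 241.7
0.667 0.25 206.4 247.1
0.667 0.3 211.9 252.3
0.667 0.35 217.2 257.2
0.669 0.15 197.8 239.1
0.669 0.2 203.7 244.7
0.669 0.25 209.4 250.1
0.669 0.3 214.9 255.2
0.669 0.35 220.2 260.1
s notch 0.58 [266. 258.] [ 0.6916 -0.0692  0.1064]
t notch 0.97 [321. 188.] [ 0.6929 -0.064   0.1064]
w notch 0.71 [325. 234.] [ 0.6922 -0.0633  0.1064]
s lever_knob 0.54 [270. 261.] [ 0.6903 -0.0575  0.1064]
t lever_knob 0.54 [321. 190.] [ 0.6889 -0.0633  0.1064]
w lever_knob 0.6 [326. 234.] [ 0.6922 -0.063   0.1064]
s lever_pivot 0.61 [274. 279.] [ 0.6813 -0.0599  0.03  ]
t lever_pivot 0.59 [323. 204.] [ 0.6717 -0.0661  0.03  ]
w lever_pivot 0.69 [325. 180.] [ 0.6668 -0.0642  0.03  ]
[117, 100, 78, 78, 83, 102, 115, 120, 113, 100, 110, 110, 108, 93, 69, 49, 39, 35, 33, 32, 34, 33, 31, 32, 44, 38] [139, 124, 82, 78, 87, 112, 130, 139, 114, 100, 105, 111, 111, 96, 91, 84, 70, 65, 61, 63, 71, 76, 72, 76, 100, 102]
```

Call:
{"api": "step_arm", "payload": {"deltas": [{"offset":[0,0,-5],"roll":0},{"offset":[2.5,5.1,0],"roll":0},{"offset":[2.5,5.1,0],"roll":0},{"offset":[2.5,5.1,0],"roll":0},{"offset":[2.5,5.1,0],"roll":0},{"offset":[2.5,5.1,0],"roll":0},{"offset":[2.7,5.3,0],"roll":0.12},{"offset":[0,0,0],"roll":0.12},{"offset":[0,0,0],"roll":0.08},{"offset":[0,0,0],"roll":0},{"offset":[0,0,0],"roll":0}]}}

```text
t: 43.08
tool_pos: [0.5404, 0.2383, 0.2217]
orientation: [0.439, 3.111, 0.0]
force: [0.2, -0.1, -0.2]
opening: 0.0602
```

```bash
cat > k.py <<'E'
from h import *
s=robot.read_state();print(s["t"],s["tool_pos"],s["q"][5].__round__(2))
w=shot("wrist");p=shot("top");S=shot("scene")
np.save("k_w.npy",w["pixels"]);np.save("k_E.npy",np.array(w["extrinsics"]))
def box(P,m,z,f):
    c=max(cv2.findContours(m.astype(np.uint8),0,2)[0],key=cv2.contourArea).reshape(-1,2).astype(float)
    q=np.array([atz(P,x,z,f)[:2] for x in c],np.float32);r=cv2.minAreaRect(q);B=cv2.boxPoints(r);e=max((B[1]-B[0],B[2]-B[1]),key=np.linalg.norm)
    return np.round(r[0],4),np.round(r[1],3),round(float(np.arctan2(e[1],e[0]))%np.pi,3)
for t,z,zz in(("key",.012,.092),("keyhole",.076,.076)):
  for n,P,f in(("w",w,1),("t",p,0),("s",S,0)):
    for d in cams.pinpoint(P,t)[:1]:print(n,t,round(d["score"],2),np.round(d["xy"],1),atz(P,d["xy"],z,f).round(4))
    for d in cams.silhouettes(P,t)[:2]:print("   mask",round(d["score"],2),np.round(d["xy"]),*box(P,d["mask"],zz,f))
b=cv2.resize(w["pixels"][100:340,200:520,::-1],(800,600),interpolation=2)
cv2.imwrite("pics/k1.png",b)
E
python3 k.py
```

```text
43.075 [0.54039775 0.23828704 0.22174334] -0.96
w key 0.97 [298.3 125.2] [0.4532 0.2364 0.012 ]
   mask 0.79 [295. 122.] [0.4561 0.2386] [0.016 0.05 ] 2.858
t key 0.38 [212.6 281.8] [0.4688 0.2372 0.012 ]
   mask 0.59 [208. 280.] [0.4615 0.226 ] [0.031 0.015] 0.009
s key 0.8 [427.7 319.2] [0.4608 0.2332 0.012 ]
   mask 0.63 [434. 305.] [0.4672 0.249 ] [0.036 0.07 ] 2.962
w keyhole 0.71 [338.8 268.5] [0.5858 0.239  0.076 ]
   mask 0.62 [335. 251.] [0.5694 0.2422] [0.092 0.08 ] 0.277
t keyhole 0.79 [204.4 234.4] [0.5863 0.2453 0.076 ]
   mask 0.76 [221. 247.] [0.559  0.1836] [0.036 0.074] 2.857
s keyhole 0.9 [392.6 335. ] [0.5841 0.2427 0.076 ]
   mask 0.92 [390. 349.] [0.6102 0.2636] [0.111 0.091] 0.29
   mask 0.42 [270. 264.] [ 0.6796 -0.0779] [0.023 0.055] 1.614
```

```bash
python3 - <<'E'
from h import *
go(.455,.238,.052,1.287)
im=np.load("k_w.npy");w=shot("wrist")
# rectify barrel top plane z=.076 around keyhole: 60x60mm at .25mm
N=240;X=np.linspace(.585+.03,.585-.03,N);Y=np.linspace(.242+.03,.242-.03,N)
mx=np.zeros((N,N),np.float32);my=mx.copy()
for i,x in enumerate(X):
  for j,y in enumerate(Y):
    mx[i,j],my[i,j]=proj(w,[x,y,.076],True)
r=cv2.remap(w["pixels"][:,:,::-1].copy(),mx,my,cv2.INTER_CUBIC)
g=cv2.cvtColor(r,cv2.COLOR_BGR2GRAY);np.save("g.npy",g)
a=cv2.resize(r,(480,480));
# key top plane
X=np.linspace(.455+.035,.455-.035,N);Y=np.linspace(.238+.035,.238-.035,N)
for i,x in enumerate(X):
  for j,y in enumerate(Y):
    mx[i,j],my[i,j]=proj(w,[x,y,.092],True)
b=cv2.resize(cv2.remap(w["pixels"][:,:,::-1].copy(),mx,my,cv2.INTER_CUBIC),(320,320))
cv2.imwrite("pics/k2.png",np.hstack([a,cv2.copyMakeBorder(b,0,160,0,0,0)]))
print(g[::20,::12])
E
```

```text
offset [ 8.18 -2.41 16.96] roll 0.002 q6 -0.96
[[146 146 143 145 144 148 144 151 166 186 197 201 198 200 196 190 193 201
  200 175]
 [152 152 166 183 191 191 236 231 194 198 202 191 148 122 110 110 153 194
  202 198]
 [195 195 198 193 196 195 169 153 108 109 107 108 111 113 111 112 110 182
  183 202]
 [195 196 115 104 107 107 110 108 110 109 101  80 114 108 111 111 110 165
  180 194]
 [178 180  77 112 107 110 110 112  83  44  44  44 112 115 116 117 114 117
  185 193]
 [176 179  91 109 107 108 113 112 112  38  41  45  73 115 118 114 114 115
  234 232]
 [181 183 104  62 115 110 111 114 114 103 119  53  39 111 114 117 116 116
  126 184]
 [ 92 107 121  46 114 115 116 119 113 115 123 107  42  81 121 121 118 120
  118 177]
 [ 98 122 120  97  66 115 114 117 121 119 124 121  42  50 115 116 112 115
  115 119]
 [164 115 122 118  41 118 118 118 115 116 116 115 113 114 114 111 118 114
  108  71]
 [176 125 121 119  90  81 113 111 110 115 115 115 102  76  53  36  47  44
   38 170]
 [178 173 104 121 123  42 111  77  60  38  40  41  43  39  43  38  38  96
  154 184]]
```

View pics/k2.png

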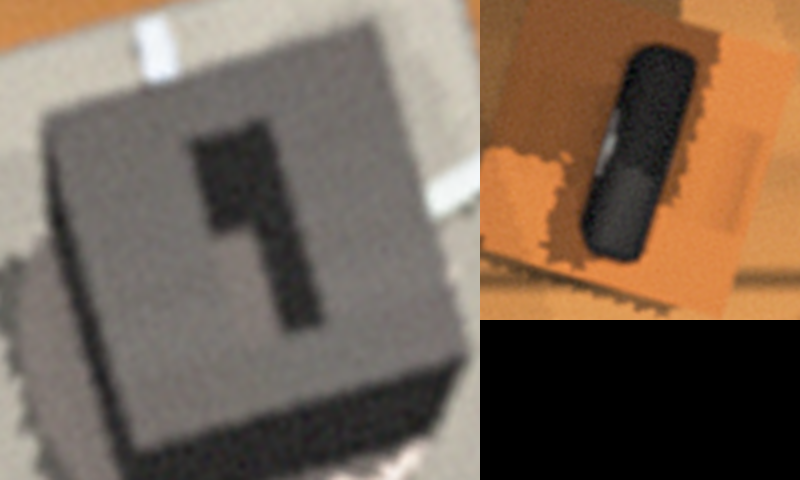

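Call:
{"api": "step_arm", "payload": {"deltas": [{"offset":[4.0,-1.2,3],"roll":0},{"offset":[4.1,-1.1,3],"roll":0},{"offset":[0,0,4],"roll":0},{"offset":[0,0,2],"roll":0},{"offset":[0,0,0],"roll":0},{"offset":[0,0,0],"roll":0},{"offset":[0,0,0],"roll":0}], "fingers": 5}}

```text
t: 44.75
tool_pos: [0.4572, 0.2393, 0.1032]
orientation: [0.441, 3.108, 0.002]
force: [0.2, 0.0, -0.6]
opening: 0.0501
```

```bash
python3 - <<'E'
from h import *
go(.4563,.2386,.053,1.287)
w=shot("wrist");s=robot.read_state();print(s["tool_pos"])
for d in cams.pinpoint(w,"key")[:1]:print(d,atz(w,d["xy"],.012,True))
for d in cams.silhouettes(w,"key")[:1]:
    c=max(cv2.findContours(d["mask"].astype(np.uint8),0,2)[0],key=cv2.contourArea).reshape(-1,2).astype(float)
    q=np.array([atz(w,x,.092,True)[:2] for x in c],np.float32);print(d["score"],cv2.minAreaRect(q))
E
```

```text
offset [ 0.08 -0.1   5.02] roll 0.002 q6 -0.91
[0.45706301 0.23921668 0.10301745]
{'xy': [323.1, 236.2], 'score': 0.66} [0.45466493 0.23944552 0.012     ]
0.67 ((0.45015284419059753, 0.23900792002677917), (0.014010501094162464, 0.05706945061683655), 74.03800964355469)
```

Call:
{"api": "step_arm", "payload": {"deltas": [{"offset":[0,0,2.5],"roll":0},{"offset":[0,0,2.4],"roll":0},{"offset":[0,0,0],"roll":0},{"offset":[0,0,0],"roll":0}]}}

```text
t: 45.4
tool_pos: [0.4567, 0.2391, 0.0537]
orientation: [0.441, 3.11, 0.001]
force: [-0.1, -0.4, -0.4]
opening: 0.0499
```

Call:
{"api": "step_arm", "payload": {"deltas": [{"offset":[0,0,0],"roll":0},{"offset":[0,0,0],"roll":0},{"offset":[0,0,0],"roll":0},{"offset":[0,0,0],"roll":0},{"offset":[0,0,0],"roll":0},{"offset":[0,0,0],"roll":0}], "fingers": 0, "grip_force": 40}}

```text
t: 46.15
tool_pos: [0.456, 0.2385, 0.0528]
orientation: [-0.441, -3.11, 0.001]
force: [-1.8, -4.8, 4.6]
opening: 0.0136
```

```bash
python3 -c "
from h import *
s=robot.read_state();print(s)"
```

```text
{'t': 46.15, 'q': array([ 3.82583533e-01,  4.89374905e-02,  1.88976611e+00, -5.67979490e-04,
        1.20330097e+00, -9.06136718e-01]), 'dq': array([-1.31413289e-04, -6.51166974e-04, -7.82105290e-04, -6.91705501e-04,
       -8.95202804e-05,  1.96598262e-04]), 'joint_torque': array([ 1.50458023e+00, -4.52694619e+01, -4.40584302e+01,  1.18890971e+00,
       -1.20711610e+00, -1.36162838e-02]), 'tool_pos': array([0.45604921, 0.23849385, 0.05278554]), 'orientation': array([-4.41286134e-01, -3.11035265e+00,  1.04449985e-03]), 'force': array([-1.75157566, -4.81212077,  4.60060513]), 'wrist_torque': array([-0.81638534,  0.18084856, -0.00954722]), 'opening': 0.013630165136400647}
```

Call:
{"api": "step_arm", "payload": {"deltas": [{"offset":[0,0,-1],"roll":0},{"offset":[0,0,-2],"roll":0},{"offset":[0,0,-3],"roll":0},{"offset":[0,0,-4],"roll":0},{"offset":[0,0,0],"roll":0},{"offset":[0,0,0],"roll":0}]}}

```text
t: 46.9
tool_pos: [0.4559, 0.239, 0.1524]
orientation: [-0.441, -3.11, -0.001]
force: [-0.7, -0.7, -0.0]
opening: 0.0138
```

```bash
python3 - <<'E'
from h import *
s=robot.read_state();print(s["tool_pos"],s["orientation"],s["force"],s["opening"])
go(.5855,.240,.155,1.571+.275)
w=shot("wrist")
for d in cams.pinpoint(w,"key")[:2]:print(d,atz(w,d["xy"],s["tool_pos"][2]-.041,True))
for d in cams.pinpoint(w,"keyhole")[:2]:print(d,atz(w,d["xy"],.076,True))
E
```

```text
[0.45591689 0.23903078 0.15240946] [-4.40941980e-01 -3.11045798e+00 -5.25404152e-04] [-0.71588664 -0.71044778 -0.03430648] 0.01382306461323229
offset [-12.42   3.69  -0.26] roll -0.557 q6 -0.91
{'xy': [325.5, 262.2], 'score': 0.74} [0.45500134 0.24033468 0.11140946]
{'xy': [365.0, 33.1], 'score': 0.49} [0.32567656 0.30400251 0.076     ]
```

Move over the switch, roll to its slot, and remeasure with the wrist camera from there.

Call:
{"api": "step_arm", "payload": {"deltas": [{"offset":[-4.1,1.2,0],"roll":0},{"offset":[-4.1,1.2,0],"roll":0},{"offset":[-4.2,1.3,0],"roll":0},{"offset":[0,0,0],"roll":-0.14},{"offset":[0,0,0],"roll":-0.14},{"offset":[0,0,0],"roll":-0.14},{"offset":[0,0,0],"roll":-0.14},{"offset":[0,0,0],"roll":0},{"offset":[0,0,0],"roll":0}]}}

```text
t: 48.18
tool_pos: [0.5851, 0.2398, 0.1518]
orientation: [0.431, -3.111, 0.0]
force: [0.4, 0.4, -0.6]
opening: 0.0139
```

```bash
cat > k3.py <<'E'
from h import *
s=robot.read_state();print(s["t"],s["tool_pos"],s["force"],s["q"][5])
go(.5855,.240,.12,1.571+.275)
w=shot("wrist");p=shot("top");S=shot("scene");zb=s["tool_pos"][2]-.041
K={}
for n,P,f in(("w",w,1),("t",p,0),("s",S,0)):
  for t,z in(("key",zb),("keyhole",.076)):
    for d in cams.pinpoint(P,t)[:2]:
        X=atz(P,d["xy"],z,f); 
        if abs(X[0]-.585)<.03 and abs(X[1]-.24)<.03: print(n,t,round(d["score"],2),np.round(d["xy"],1),X.round(4))
  print(n,"tcp-key proj",proj(P,[*s["tool_pos"][:2],zb],f).round(1))
N=240;r=[]
for (cx,cy,z) in((.585,.240,.076),):
    X=np.linspace(cx+.03,cx-.03,N);Y=np.linspace(cy+.03,cy-.03,N)
    uv=np.array([[proj(w,[x,y,z],True) for y in Y] for x in X],np.float32)
    r.append(cv2.resize(cv2.remap(w["pixels"][:,:,::-1].copy(),uv[...,0],uv[...,1],2),(480,480)))
cv2.imwrite("pics/k4.png",r[0])
g=cv2.cvtColor(r[0],6);print(g[::24,::20])
E
python3 k3.py
```

```text
48.175 [0.58506232 0.23982558 0.15182724] [ 0.42673711  0.35627462 -0.61603957] -1.5380078676853017
offset [-0.05  0.    3.18] roll -0.0 q6 -1.54
w key 0.71 [324.8 261.8] [0.5837 0.2395 0.1108]
w keyhole 0.73 [321.  250.1] [0.5885 0.2381 0.076 ]
w tcp-key proj [324.7 264. ]
t keyhole 0.63 [203.8 234.2] [0.5869 0.2469 0.076 ]
t tcp-key proj [203.3 232. ]
s key 0.46 [393.7 325. ] [0.5836 0.241  0.1108]
s keyhole 0.89 [394.1 335. ] [0.5816 0.2446 0.076 ]
s tcp-key proj [392.8 325. ]
[[ 96  96  99  75  30  24  30  33  31  31  36  29  17  23  77  99  98  95
  173 196 198 199 197 199]
 [ 98  94  95  99  30  28  32  35  36  25  25  29  33  31  55  97 122 146
  123 194 194 197 198 199]
 [ 97  99  99 101  65  31  24  27  29  28  31  27  23  19  38 117  86  67
   65 196 197 196 198 197]
 [ 96  97  99  98  97  17  32  30  29  24  26  20  26  22  20  66  67  66
   64 174 197 198 195 197]
 [154 144 128 100  97  45  25  11  17  23  23  17  29  27  23  64  65  68
   70  93 195 197 195 194]
 [192 185  65  66  64  61  18  20  11  23  21  18  25  23  21  55  69  69
   68  65 198 186 108 198]
 [192 191
[... 705 characters left out ...]
05 106 138 116  70  72  69  73  73  72  85 132 134 136 120 128 129
   77  67  68  70  78 139]
 [106 110 106 135 138  68  75  73  72  68  71  67 175 123 127 122 122 123
  119  74  69  65  65 134]
 [107 108 106 135 136  80  70  73  71  69  72  67  79 122 120 123 121 124
  123  75  64  65  58 124]
 [112 106 107 120 134 121  70  69  68  66  67  68  73 107 123 122 124 107
   77  44  49  48  41 124]
 [110 106 109 103 130 138  69  67  74  67  64  67  71  70  71  48  43  47
   43  44  46  45  41 110]
 [109 109 109 108 111 134  81  67  68  57  49  45  48  46  48  46  44  41
   44  76 115 136 112 122]
 [107 104 109 108 110 110 131  44  48  47  42  45  40  43  48  78 115 134
  140 159 155 121 124 124]]
```

Call:
{"api": "step_arm", "payload": {"deltas": [{"offset":[-0.05,0,1.5],"roll":0},{"offset":[0,0,1.5],"roll":0},{"offset":[0,0,0.8],"roll":0},{"offset":[0,0,0],"roll":0},{"offset":[0,0,0],"roll":0}]}}

```text
t: 49.25
tool_pos: [0.5862, 0.2402, 0.1149]
orientation: [-0.436, 3.111, 0.0]
force: [0.3, 0.3, 0.1]
opening: 0.0138
```

Call:
{"api": "step_arm", "payload": {"deltas": [{"offset":[0,0,0.3],"roll":0},{"offset":[0,0,0],"roll":0}]}}

```text
t: 49.5
tool_pos: [0.586, 0.2401, 0.1117]
orientation: [-0.436, 3.111, 0.0]
force: [-0.7, 0.1, -0.9]
opening: 0.0138
```

Call:
{"api": "step_arm", "payload": {"deltas": [{"offset":[0,0,0.3],"roll":0},{"offset":[0,0,0],"roll":0}]}}

```text
t: 49.75
tool_pos: [0.5857, 0.24, 0.1083]
orientation: [0.436, -3.111, 0.0]
force: [0.0, 0.8, -0.2]
opening: 0.014
```

Call:
{"api": "step_arm", "payload": {"deltas": [{"offset":[0,0,0.2],"roll":0},{"offset":[0,0,0],"roll":0}]}}

```text
t: 50.0
tool_pos: [0.5858, 0.24, 0.1064]
orientation: [0.436, -3.111, 0.0]
force: [-0.6, -1.4, -1.1]
opening: 0.0138
```

Going in cleanly. Continue to just above home (TCP ≈ 0.088–0.089).

Call:
{"api": "step_arm", "payload": {"deltas": [{"offset":[0,0,0.4],"roll":0},{"offset":[0,0,0.4],"roll":0},{"offset":[0,0,0.4],"roll":0},{"offset":[0,0,0],"roll":0},{"offset":[0,0,0],"roll":0}]}}

```text
t: 50.62
tool_pos: [0.586, 0.2401, 0.0947]
orientation: [-0.436, 3.111, 0.0]
force: [-0.0, -0.3, -1.4]
opening: 0.014
```

Call:
{"api": "step_arm", "payload": {"deltas": [{"offset":[0,0,0.3],"roll":0},{"offset":[0,0,0.2],"roll":0},{"offset":[0,0,0],"roll":0},{"offset":[0,0,0],"roll":0}]}}

```text
t: 51.12
tool_pos: [0.5859, 0.2401, 0.0896]
orientation: [0.436, -3.111, 0.0]
force: [-0.4, 0.0, -0.6]
opening: 0.0135
```

Call:
{"api": "step_arm", "payload": {"deltas": [{"offset":[0,0,0.3],"roll":0},{"offset":[0,0,0.2],"roll":0},{"offset":[0,0,0],"roll":0},{"offset":[0,0,0],"roll":0}]}}

```text
t: 51.62
tool_pos: [0.5859, 0.2401, 0.0846]
orientation: [0.436, -3.111, 0.0]
force: [0.9, -0.1, -1.1]
opening: 0.0138
```

Call:
{"api": "step_arm", "payload": {"deltas": [{"offset":[0,0,0.15],"roll":0},{"offset":[0,0,0],"roll":0},{"offset":[0,0,0],"roll":0}]}}

```text
t: 52.0
tool_pos: [0.586, 0.24, 0.0831]
orientation: [-0.436, 3.111, -0.0]
force: [-0.3, 0.4, -0.9]
opening: 0.0134
```

Call:
{"api": "step_arm", "payload": {"deltas": [{"offset":[0,0,0.15],"roll":0},{"offset":[0,0,0],"roll":0},{"offset":[0,0,0],"roll":0}]}}

```text
t: 52.38
tool_pos: [0.5862, 0.2401, 0.0828]
orientation: [-0.436, 3.111, 0.0]
force: [-2.7, -0.9, 5.4]
opening: 0.0137
```

Call:
{"api": "step_arm", "payload": {"deltas": [{"offset":[0,0,0],"roll":0.14},{"offset":[0,0,0],"roll":0.14},{"offset":[0,0,0],"roll":0.14},{"offset":[0,0,0],"roll":0.14},{"offset":[0,0,0],"roll":0.14},{"offset":[0,0,0],"roll":0.14},{"offset":[0,0,0],"roll":0.14},{"offset":[0,0,0],"roll":0.14},{"offset":[0,0,0],"roll":0.14},{"offset":[0,0,0],"roll":0.06},{"offset":[0,0,0],"roll":0},{"offset":[0,0,0],"roll":0}]}}

```text
t: 53.88
tool_pos: [0.5863, 0.2386, 0.0827]
orientation: [1.563, 2.723, -0.003]
force: [-3.3, -7.2, 8.4]
opening: 0.0139
```

```bash
python3 -c "
from h import *
s=robot.read_state();M=R.from_rotvec(s['orientation']).as_matrix();print(s['tool_pos'],s['force'],s['wrist_torque'],s['opening'],'jaw yaw',np.arctan2(M[1,1],M[0,1]),'turned',1.846-np.arctan2(M[1,1],M[0,1]))"
```

```text
[0.58627187 0.23859104 0.08273894] [-3.28890607 -7.22680348  8.39298456] [-1.39741492  0.6246596   0.00209669] 0.013854770008253412 jaw yaw 0.5285072098500717 turned 1.3174927901499283
```

Call:
{"api": "step_arm", "payload": {"deltas": [{"offset":[0,0,0],"roll":0.06},{"offset":[0,0,0],"roll":0.04},{"offset":[0,0,0],"roll":0},{"offset":[0,0,0],"roll":0}]}}

```text
t: 54.38
tool_pos: [0.586, 0.2385, 0.0827]
orientation: [1.697, 2.642, -0.004]
force: [-4.6, -8.5, 9.0]
opening: 0.0136
```

```bash
cat > t.py <<'E'
from h import *
s=robot.read_state();M=R.from_rotvec(s['orientation']).as_matrix();print(s['t'],s['tool_pos'],s['force'],s['wrist_torque'],s['joint_torque'][5],s['opening'],'turned',1.846-np.arctan2(M[1,1],M[0,1]))
E
python3 t.py
```

```text
54.375 [0.58597877 0.23848163 0.08272906] [-4.5805983  -8.53976244  9.04237675] [-1.48006351  0.90343637  0.32362103] 0.38603310473263264 0.013639241816564618 turned 1.41700798068681
```

Call:
{"api": "step_arm", "payload": {"deltas": [{"offset":[0,0,0],"roll":0},{"offset":[0,0,0],"roll":0},{"offset":[0,0,0],"roll":0},{"offset":[0,0,0],"roll":0}], "fingers": 5}}

```text
t: 54.88
tool_pos: [0.5859, 0.2402, 0.0815]
orientation: [-1.697, -2.643, -0.0]
force: [0.2, -0.4, -0.4]
opening: 0.0478
```

Call:
{"api": "step_arm", "payload": {"deltas": [{"offset":[0,0,-1],"roll":0},{"offset":[0,0,-3],"roll":0},{"offset":[0,0,-5],"roll":0},{"offset":[0,0,-5],"roll":0},{"offset":[-5,0,-2],"roll":0},{"offset":[-5,0,0],"roll":0},{"offset":[0,0,0],"roll":0}]}}

```text
t: 55.75
tool_pos: [0.6289, 0.1459, 0.2428]
orientation: [1.702, 2.639, 0.001]
force: [-0.3, 0.1, -0.6]
opening: 0.0502
```

```bash
cat > f.py <<'E'
from h import *
s=robot.read_state();print(s["t"],s["tool_pos"])
w=shot("wrist");p=shot("top");S=shot("scene")
def box(P,m,z,f):
    c=max(cv2.findContours(m.astype(np.uint8),0,2)[0],key=cv2.contourArea).reshape(-1,2).astype(float)
    q=np.array([atz(P,x,z,f)[:2] for x in c],np.float32);r=cv2.minAreaRect(q);B=cv2.boxPoints(r);e=max((B[1]-B[0],B[2]-B[1]),key=np.linalg.norm)
    return np.round(r[0],4),np.round(r[1],3),round(float(np.arctan2(e[1],e[0]))%np.pi,3)
for n,P,f in(("w",w,1),("t",p,0),("s",S,0)):
  for t,z,zz,k in(("key",.042,.122,1),("blank",.02,.065,3),("chisel",.006,.02,1),("lever_knob",.1064,.1064,1),("notch",.1064,0,1)):
    for d in cams.pinpoint(P,t)[:k]:print(n,t,round(d["score"],2),atz(P,d["xy"],z,f).round(4))
    if t in("key","blank"):
      for d in cams.silhouettes(P,t)[:k]:print("   mask",t,round(d["score"],2),*box(P,d["mask"],zz,f))
cv2.imwrite("pics/final.png",np.hstack([S["pixels"][140:440,170:570,::-1],w["pixels"][60:360,120:520,::-1]]))
E
python3 f.py
```

```text
55.75 [0.62891741 0.14590373 0.24279672]
w key 0.67 [0.5851 0.2403 0.042 ]
   mask key 0.8 [0.5871 0.2384] [0.014 0.049] 1.999
w blank 0.95 [0.56   0.0653 0.02  ]
w blank 0.57 [0.5847 0.2399 0.02  ]
   mask blank 0.97 [0.5723 0.0756] [0.104 0.053] 0.036
w lever_knob 0.63 [ 0.6926 -0.0644  0.1064]
w notch 0.8 [ 0.6932 -0.07    0.1064]
t key 0.69 [0.5867 0.2301 0.042 ]
   mask key 0.67 [0.5815 0.2323] [0.023 0.049] 2.019
t blank 0.91 [ 0.5405 -0.0758  0.02  ]
t blank 0.57 [0.5692 0.0706 0.02  ]
   mask blank 0.74 [0.5671 0.0646] [0.047 0.11 ] 3.126
   mask blank 0.61 [ 0.547  -0.0789] [0.109 0.04 ] 0.015
t chisel 0.69 [0.5087 0.4161 0.006 ]
t lever_knob 0.73 [ 0.6938 -0.0604  0.1064]
t notch 0.79 [ 0.6997 -0.0603  0.1064]
s key 0.73 [0.5902 0.2439 0.042 ]
   mask key 0.71 [0.5961 0.25  ] [0.046 0.05 ] 2.204
s blank 0.82 [0.5606 0.0744 0.02  ]
s blank 0.63 [ 0.5364 -0.0775  0.02  ]
   mask blank 0.69 [0.5778 0.0824] [0.119 0.061] 0.03
   mask blank 0.61 [ 0.5621 -0.071 ] [0.123 0.047] 0.53
s chisel 0.9 [0.5045 0.4178 0.006 ]
s lever_knob 0.73 [ 0.6924 -0.0568  0.1064]
s notch 0.82 [ 0.6853 -0.0697  0.1064]
```

Call:
{"api": "step_arm", "payload": {"deltas": [{"offset":[-3,-1.8,1],"roll":0},{"offset":[-2.9,-1.9,1],"roll":0},{"offset":[0,0,0.5],"roll":-0.17},{"offset":[0,0,0.5],"roll":-0.17},{"offset":[0,0,0],"roll":-0.17},{"offset":[0,0,0],"roll":-0.17},{"offset":[0,0,0],"roll":-0.17},{"offset":[0,0,0],"roll":-0.17},{"offset":[0,0,0],"roll":-0.16},{"offset":[0,0,0],"roll":0},{"offset":[0,0,0],"roll":0}], "fingers": 6.5}}

```text
t: 58.32
tool_pos: [0.6185, 0.0801, 0.2117]
orientation: [-0.054, 3.141, 0.0]
force: [0.2, 0.4, 0.2]
opening: 0.065
```

```bash
cat > b.py <<'E'
from h import *
s=robot.read_state();print(s["t"],s["tool_pos"])
w=shot("wrist")
for t,z in(("blank",.02),("lane_left",.02),("lane_mid",.02),("machine",0),("lever_knob",.1064),("notch",.1064)):
    for d in cams.pinpoint(w,t)[:2]:print(t,round(d["score"],2),np.round(d["xy"]),atz(w,d["xy"],z,True).round(4))
for d in cams.silhouettes(w,"blank")[:3]:
    c=max(cv2.findContours(d["mask"].astype(np.uint8),0,2)[0],key=cv2.contourArea).reshape(-1,2).astype(float)
    q=np.array([atz(w,x,.065,True)[:2] for x in c],np.float32);r=cv2.minAreaRect(q);print("mask",round(d["score"],2),np.round(d["xy"]),cv2.boxPoints(r).round(4).tolist(),np.round(r[1],4))
go(.555,.077,.040,1.61)
E
python3 b.py
```

```text
58.325 [0.61846889 0.08007995 0.21168025]
blank 0.81 [173. 131.] [ 0.5409 -0.0746  0.02  ]
blank 0.74 [314. 149.] [0.5589 0.0676 0.02  ]
lane_left 0.97 [325. 128.] [0.5382 0.0776 0.02  ]
lane_mid 0.58 [246. 127.] [0.5386 0.0016 0.02  ]
lane_mid 0.48 [601. 131.] [0.5065 0.3976 0.02  ]
lever_knob 0.76 [159. 308.] [ 0.6915 -0.0628  0.1064]
notch 0.86 [160. 310.] [ 0.6928 -0.0622  0.1064]
mask 0.57 [163. 136.] [[0.49729999899864197, -0.04179999977350235], [0.4999000132083893, -0.09790000319480896], [0.6032999753952026, -0.09309999644756317], [0.6007999777793884, -0.03709999844431877]] [0.1035 0.0561]
offset [ 6.35 -0.07 17.16] roll -0.001 q6 -1.56
```

Call:
{"api": "step_arm", "payload": {"deltas": [{"offset":[3.1,-0.4,3],"roll":0},{"offset":[3.1,-0.4,4],"roll":0},{"offset":[0,0,5],"roll":0},{"offset":[0,0,3.5],"roll":0},{"offset":[0,0,1.2],"roll":0},{"offset":[0,0,0],"roll":0},{"offset":[0,0,0],"roll":0}]}}

```text
t: 59.6
tool_pos: [0.5584, 0.0698, 0.0467]
orientation: [-0.06, 3.138, 0.0]
force: [0.7, -0.1, 1.1]
opening: 0.0648
```

```bash
python3 t.py;python3 -c "
from h import *
go(.557,.07,.04,1.61)"
```

```text
59.6 [0.55840818 0.06977959 0.04667426] [ 0.74347469 -0.05420727  1.12926509] [ 0.02531585 -0.15858096 -0.00125207] 0.00219084853597451 0.06476689275713862 turned 0.23703965901733315
offset [0.14 0.03 0.67] roll -0.001 q6 -1.58
```

Close gently, then slide it back along the lane and toward its centre.

Call:
{"api": "step_arm", "payload": {"deltas": [{"offset":[0,0,0.2],"roll":0},{"offset":[0,0,0],"roll":0},{"offset":[0,0,0],"roll":0},{"offset":[0,0,0],"roll":0},{"offset":[0,0,0],"roll":0},{"offset":[0,0,0],"roll":0}], "fingers": 0, "grip_force": 12}}

```text
t: 60.35
tool_pos: [0.5571, 0.0696, 0.0431]
orientation: [-0.06, 3.14, -0.0]
force: [-2.1, -1.7, 5.2]
opening: 0.0396
```

Call:
{"api": "step_arm", "payload": {"deltas": [{"offset":[0.4,0.2,0],"roll":0},{"offset":[0.6,0.3,0],"roll":0},{"offset":[0.7,0.3,0],"roll":0},{"offset":[0.6,0,0],"roll":0},{"offset":[0.3,0,0],"roll":0},{"offset":[0,0,0],"roll":0},{"offset":[0,0,0],"roll":0}]}}

```text
t: 61.22
tool_pos: [0.5303, 0.077, 0.0431]
orientation: [-0.06, 3.141, 0.001]
force: [0.1, 0.9, 8.3]
opening: 0.0396
```

Call:
{"api": "step_arm", "payload": {"deltas": [{"offset":[0,0,0],"roll":0},{"offset":[0,0,0],"roll":0},{"offset":[0,0,0],"roll":0},{"offset":[0,0,0],"roll":0}], "fingers": 6}}

```text
t: 61.72
tool_pos: [0.5301, 0.0767, 0.0423]
orientation: [0.06, -3.14, 0.0]
force: [0.7, 0.8, -0.2]
opening: 0.0596
```

Call:
{"api": "step_arm", "payload": {"deltas": [{"offset":[0,0,-2],"roll":0},{"offset":[0,0,-4],"roll":0},{"offset":[0,0,-6],"roll":0},{"offset":[-5,0,-5],"roll":0},{"offset":[-4,0,0],"roll":0},{"offset":[0,0,0],"roll":0},{"offset":[0,0,0],"roll":0}]}}

```text
t: 62.6
tool_pos: [0.6138, 0.0799, 0.2059]
orientation: [0.06, -3.139, 0.0]
force: [-0.4, 0.4, -0.7]
opening: 0.06
```

```bash
python3 b.py; python3 f.py
```

```text
62.6 [0.61379048 0.07991749 0.20586361]
blank 0.95 [171. 133.] [ 0.5381 -0.0752  0.02  ]
blank 0.74 [324. 128.] [0.5334 0.0761 0.02  ]
lane_left 0.2 [ 58. 290.] [ 0.7225 -0.2558  0.02  ]
lane_mid 0.69 [245. 135.] [0.5412 0.0013 0.02  ]
machine 0.87 [249. 133.] [0.5399 0.0009 0.    ]
lever_knob 0.71 [156. 318.] [ 0.6936 -0.0646  0.1064]
notch 0.91 [158. 319.] [ 0.6942 -0.0626  0.1064]
mask 0.65 [324. 136.] [[0.4916999936103821, 0.09610000252723694], [0.49300000071525574, 0.05609999969601631], [0.597100019454956, 0.059700001031160355], [0.5957000255584717, 0.09969999641180038]] [0.1042 0.04  ]
mask 0.65 [162. 140.] [[0.4973999857902527, -0.04129999876022339], [0.49959999322891235, -0.09700000286102295], [0.6033999919891357, -0.09279999881982803], [0.6011000275611877, -0.03700000047683716]] [0.1038 0.0558]
mask 0.42 [268. 217.] [[0.4618000090122223, 0.12729999423027039], [0.4684999883174896, -0.11219999939203262], [0.7520999908447266, -0.10419999808073044], [0.7454000115394592, 0.13529999554157257]] [0.2836 0.2396]
offset [ 5.96 -0.07 16.71] roll -0.001 q6 -1.56
63.0 [0.61441155 0.07996
[... 319 characters left out ...]
0108] [0.285 0.241] 0.032
w chisel 0.79 [0.5035 0.4192 0.006 ]
w lever_knob 0.81 [ 0.6903 -0.0634  0.1064]
w notch 0.36 [0.6545 0.3232 0.1064]
t key 0.51 [ 0.7185 -0.2697  0.042 ]
t blank 0.85 [ 0.5405 -0.0769  0.02  ]
   mask blank 0.59 [ 0.546  -0.0769] [0.107 0.042] 0.049
t lever_knob 0.7 [ 0.6943 -0.0601  0.1064]
t notch 0.81 [ 0.6952 -0.0669  0.1064]
s key 0.98 [0.5873 0.24   0.042 ]
   mask key 0.7 [0.5969 0.2506] [0.04 0.05] 2.113
s blank 0.8 [ 0.5376 -0.0809  0.02  ]
s blank 0.57 [0.5258 0.0818 0.02  ]
   mask blank 0.93 [0.5521 0.0928] [0.122 0.061] 0.071
   mask blank 0.78 [ 0.5665 -0.0582] [0.104 0.067] 0.031
s chisel 0.81 [0.4939 0.4135 0.006 ]
s notch 0.74 [0.6101 0.2638 0.1064]
```

```bash
python3 -c "
from h import *
print(robot.close_job())"
```

```text
the job is handed in; nothing more can be done
None
```

The router is set up as asked, in the order asked, and the job was handed in at about 63 s of the 208 s allowed. I have no verdict.

- **Chisel:** it lies flat in the tool tray.
- **Blanks:** only two were there. They lie flat and lengthwise in the left and right lanes, and the last wrist readings put them within about 5 mm of the lane centres.
- **Lever:** it took three pushes, because the knob slipped a few millimetres in the grip. The last readings put the knob within about 2 mm of the notch, with a lean near +0.3.
- **Key:** it is home in the switch, where the tool met the rim at the expected height. I turned it clockwise until it met the stop at about 0.32 N m, so I take the switch to be on. The bow then read within about 0.05 rad of its on angle, allowing for the key's play, and I left the key in.

**Blank moved:** after the key turn, the left blank sat about 22 mm too far along its lane and 10 mm to the side, probably from the announced knock. I slid it back within the lane, without lifting it, and rechecked it. That correction came after the lever and key steps.

**Weak checks:**
- The final picture could not be viewed because the viewing limit was reached, so the last check rests on the networks' numbers alone.
- The three cameras differed by several millimetres on some points, including one bad key reading and two bad notch readings. I relied on the wrist camera.

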